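Change the workpiece on the bench lathe and shelve the finished spindles

ROBOT

A 7-joint arm with a two-finger parallel gripper is mounted at the origin on the work surface. World frame = base frame: x ahead of the robot, y to its left, z up, the work surface at z = 0. Lengths are in m, angles in rad, forces in N, time in s.
With the tool pointing down it reaches from about 0.4 to 0.85 m from the base axis. Payload 4.5 kg.
Tool frame: the origin (TCP) lies at the very end of the fingers, on their centre line; the grasp point (between the pads) lies 19 mm behind it; z points along the fingers, y is the line along which they close (so a half turn about z gives the same grasp; the last joint's range is limited). The gripper opens to 88 mm and grips with 3 to 60 N. Pads are 18 mm wide; open, the fingers measure 123 mm over their backs; the gripper's body (75 mm by 187 mm) begins 45 mm behind the grasp point.
Start: joints at [0.034, 0.689, -0.195, 1.565, 0.157, 0.902, -0.215], TCP at [0.625, 0, 0.215] pointing down, gripper open.
Joint ranges: [-3.01, 3.01], [-0.46, 2.08], [-1.47, 1.51], [0.13, 2.56], [-1, 4.14], [0.04, 2.09], [-2.66, 2.66]. Speed limits (rad/s): [2.57, 2.57, 3.14, 3.14, 3.14, 3.14, 3.14].

INTERFACE

Orientations are given as a rotation vector (axis times angle).
In Python, from bench import read_state, get_image, robot, finder gives the robot as it stands. The module is installed in compiled form; this text tells all that it offers.
- The arm moves only by the tool servo_tool, never from a script. Its argument "increments" is a list of rows, each a list of 3 entries, a list of its own where there are three numbers: the opening, from 0 (shut) to 1 (fully open), then the shift along the tool's x, y, z in cm, then the turn about the tool's z in rad. A call has 1 to 12 rows; each row is the pose to reach, as a shift and turn from the pose commanded when the call began, along the tool's axes at that moment; what a row does not reach only later rows make up. A row lasts 1/8 s, in which the tool goes at most 62.5 mm and 10.7 degrees, less where a joint would pass 70% of its speed; a pose out of reach is approached as far as the arm can. A call with a gripper value outside its range is refused whole. The fingers move at their own pace and stop on an object; the grip force is fixed at half the most. Time passes only in rows, so rows that repeat a pose let the fingers close. It gives the time, the measured TCP pose, the force, the opening and the grip force at its end, in the units of the state.
- read_state(): the state, without advancing time (a new reading comes with each control period).
- get_image(name): name is "scene" or "side" or "wrist"; returns a dict with "color" (480x640x3 uint8, red, green, blue), "depth" (480x640 float32, m along the optical axis (not along the pixel's ray), 0 where there is no reading), "fx", "fy", "cx", "cy" (pixels), "k1" (the pictures are not rectified: a ray, as slopes to the right and down, at radius r is drawn at 1 + k1 r^2 times it, then the intrinsics apply), "view" (4x4, takes a point from world to camera coordinates). Camera axes: x right, y up, looking along -z (the intrinsics and any distortion apply to the point x, -y, -z); pixel columns grow to the right and rows downward; lengths in m; the calibration is good to about 2 mm. A picture is of the moment at which its call begins.
- robot.job_done(): hands the job in; it is judged then, once.
Trained networks look in the newest picture that a camera, given by its name, has taken for a name from the list of things; names that differ only in an ending like _2 or _b are one class to them, and where a whole thing is asked for, a point or a joint stands for the part that bears it (a point fixed in the world has none). Each returns a list of dicts, best first, with "p" (0 to 1); they miss things now and then, are a little off and sometimes report something else, mostly with a low value. They report only what shows in the picture. A call takes as long as a camera call. They do not tell look-alikes from the thing itself.
- finder.recognise(thing, camera): "location" ([column, row] as shares, 0 to 1, of the picture: columns of its width, rows of its height, amid what is visible of it).
- finder.cut_out(thing, camera): "mask" (480x640 bool, what is visible of it) and "location" ([column, row] as shares, 0 to 1, of the picture: columns of its width, rows of its height, amid what is visible of it).
The state is a dict: "time_s": time; "qpos": joint angles; "joint_vel": joint speeds; "joint_torque": joint torques, N m; "eef_pos": TCP position; "tool_rot": TCP orientation; "ft_force": force on the tool from outside, world axes, zero at the start; "ft_torque": the same for the moment, N m; "grip_width": finger opening in m; "finger_force": force on a finger pad.
Only numpy, scipy, OpenCV 4.12 (cv2) and the standard library are available. Lean on these libraries where they do the work, as an engineer would, in place of code of your own. Each camera call takes 0.05 s, during which the arm holds its last target. There are 200 camera calls.

TASK

Move the cork sanding block off the drying shelf onto the middle of the green pad. Draw the lathe's tailstock right back, take the finished dark spindle out and mount the pale blank in its place, with the tailstock pushed fully home so that both its end pins sit in the cups, and lay every dark spindle, the one from the lathe and those on the bench, side by side on the drying shelf, one to a bay and lengthwise between the red lines. Don't topple the glue bottle.

Things in the scene. Friction and masses are not known exactly. Their poses are not given: they have to be found in the camera images.
- lathe: Small dark-green bench lathe, bed 345 mm long, 90 wide, 25 high, fixed to the bench. Origin on the bench surface below the middle of the place for the workpiece; y runs along the turning axis from the headstock (at -y, a box 84 mm wide, up to 107 mm above the bench, spanning y = -146 to -84 mm) to the tailstock (at +y). Position and yaw vary.
- lathe_axis (a point): Where a mounted piece's centre belongs, 70 mm up, lathe axes. Headstock cup: outer radius 20 mm, inner 14.5, mouth at y = -56 mm, floor at -70: draw a piece along +y out of it before lifting. Rests at y = -22 and +43 mm (10 mm wide, top 55 mm up, cheeks flaring out up to 70 mm) hold a piece at axis height, +-2 mm sideways, free to slide along y. Fingers fit between them.
- tailstock (a joint): Slide of the tailstock along the lathe's +y, m: 0 = inner stop (its cup, like the headstock's: floor at y = +68 mm, mouth at +54), 0.065 = fully back at its outer stop. Stays where left, friction 4 N. Pushed in, it drives the piece into the headstock cup; home on a seated piece at about 0.002, must be below 0.010. Block 70 mm wide, top 91 mm above the bench.
- tail_knob (a point): Grip point of the black upright round post on top of the tailstock, by which it is slid: 22 mm diameter, from 91 to 136 mm above the bench; the point is on its axis, 118 mm up, and moves with the tailstock (lathe y = 0.101 m + joint).
- shelf: Low plywood drying shelf, 238 mm (x) by 180 mm (y), top 24 mm above the bench, fixed. Origin on the bench under its middle. Five red lines, 5 mm wide, run along its y and part it into four bays in a row along its x, 58 mm apart. Stands on the robot's left or right.
- blank: Pale wood blank: square bar 30 x 30 mm, 100 mm long, with a round pin (radius 9 mm, 20 mm long) at each end, 140 mm in all. Origin at its centre, y along it; it may lie on any of its four sides. 100 g, more or less. Lies on the bench at the start.
- spindle0: Finished spindle: oiled dark wood with two light bands, shape and size as the blank (30 x 30 mm, pins at both ends, 140 mm in all), origin at its centre, y along it. It starts mounted in the lathe between the cups.
- bay0 (a point): Middle of bay 0 of the shelf, on its top surface; axes as the shelf. A spindle lying there has its centre 15 mm above this point and its y along the shelf's y.
- bay1 (a point): Middle of bay 1 of the shelf, on its top surface; axes as the shelf. A spindle lying there has its centre 15 mm above this point and its y along the shelf's y.
- bay2 (a point): Middle of bay 2 of the shelf, on its top surface; axes as the shelf. A spindle lying there has its centre 15 mm above this point and its y along the shelf's y.
- bay3 (a point): Middle of bay 3 of the shelf, on its top surface; axes as the shelf. A spindle lying there has its centre 15 mm above this point and its y along the shelf's y.
- spindle1: Another finished dark spindle, just like spindle0, lying on the bench at the start; may be absent (None from the first).
- spindle2: Another finished dark spindle, just like spindle0, lying on the bench at the start; may be absent (None from the first).
- spindle3: Another finished dark spindle, just like spindle0, lying on the bench at the start; may be absent (None from the first).
- glue_bottle: White glue bottle with a black cap, 66 mm in diameter, 190 mm tall, standing at the left side; origin under its middle, z up. Must not be toppled.
- sanding_block: Cork sanding block 50 mm (x) by 100 mm (y) by 35 mm (z), origin at its centre, 80 g; lies flat on the shelf at the start, across some of the bays.
- pad: Flat dark-green pad, 90 mm (x) by 120 mm (y), lying on the bench at the far left or far right (on the other side stands a blue tin, 60 mm tall); origin at its middle, z = 0 (level with the bench). The sanding block's place.
Mind the look-alikes: they are no part of the job. What is meant by the sanding_block is not grey, and is the larger of those in its own colour.

How it is judged:
On the way, in this order (a step that is already met when the one before it is completed fails the run):
1. the tailstock is drawn right back (over 57 mm) (value of joint tailstock above 0.057 m), for 0.2 s.
2. the finished spindle is out of the lathe (distance between spindle0 and lathe_axis above 0.12 m), for 0.2 s.
3. the blank lies between the cups and the tailstock is home (x of blank in the frame of lathe_axis between -0.005 and 0.005 m and z of blank in the frame of lathe_axis between -0.005 and 0.005 m and y of blank in the frame of lathe_axis between -0.007 and 0.007 m and angle between the y axis of blank and the y axis of lathe, either way round below 0.06 rad and value of joint tailstock below 0.01 m and linear speed of blank below 0.02 m/s), for 0.2 s.
At the end, for the whole second after the job is handed in: Blank within 5 mm of the lathe axis (7 mm along it) and 0.06 rad, tailstock below 10 mm; each spindle present at rest in its own bay, within 12 mm of its middle across, 20 mm along, 5 mm in height, 0.14 rad in direction; sanding block within 30 mm of the pad's middle (all of step 3 and x of sanding_block in the frame of pad between -0.03 and 0.03 m and y of sanding_block in the frame of pad between -0.03 and 0.03 m and height (world z) of sanding_block below 0.03 m and linear speed of each of sanding_block, spindle0, spindle1, spindle2, spindle3 below 0.02 m/s and (x of spindle0 in the frame of bay0 between -0.012 and 0.012 m or x of spindle0 in the frame of bay1 between -0.012 and 0.012 m or x of spindle0 in the frame of bay2 between -0.012 and 0.012 m or x of spindle0 in the frame of bay3 between -0.012 and 0.012 m) and y of spindle0 in the frame of bay0 between -0.02 and 0.02 m and z of spindle0 in the frame of bay0 between 0.01 and 0.02 m and angle between the y axis of each of spindle0, spindle1, spindle2, spindle3 and the y axis of shelf, either way round below 0.14 rad and (x of spindle1 in the frame of bay0 between -0.012 and 0.012 m or x of spindle1 in the frame of bay1 between -0.012 and 0.012 m or x of spindle1 in the frame of bay2 between -0.012 and 0.012 m or x of spindle1 in the frame of bay3 between -0.012 and 0.012 m) and y of spindle1 in the frame of bay0 between -0.02 and 0.02 m and z of spindle1 in the frame of bay0 between 0.01 and 0.02 m and (x of spindle2 in the frame of bay0 between -0.012 and 0.012 m or x of spindle2 in the frame of bay1 between -0.012 and 0.012 m or x of spindle2 in the frame of bay2 between -0.012 and 0.012 m or x of spindle2 in the frame of bay3 between -0.012 and 0.012 m) and y of spindle2 in the frame of bay0 between -0.02 and 0.02 m and z of spindle2 in the frame of bay0 between 0.01 and 0.02 m and (x of spindle3 in the frame of bay0 between -0.012 and 0.012 m or x of spindle3 in the frame of bay1 between -0.012 and 0.012 m or x of spindle3 in the frame of bay2 between -0.012 and 0.012 m or x of spindle3 in the frame of bay3 between -0.012 and 0.012 m) and y of spindle3 in the frame of bay0 between -0.02 and 0.02 m and z of spindle3 in the frame of bay0 between 0.01 and 0.02 m); the robot touches nothing.
It fails at once if the glue bottle is knocked over (angle between glue_bottle's own z axis and vertical above 0.6 rad).
Of spindle1, spindle2, spindle3 only 2 to 3 are there at a start; the rules pass over those that are not, and their reading is None.
At some moment in a run one of blank, sanding_block may be knocked a few centimetres aside while the robot is not near it.
Once in a run the grip may slacken for a moment while it holds something.
It also fails if it takes over 192 s, if anything falls off the work surface, if the arm or the gripper's body presses on something with over 40 N, if the wrist force passes 120 N, or if a joint passes its speed limit or range.

## Working session

There is one attempt and no reset: what is moved stays moved. The work goes in short steps, Python scripts to look and compute and a tool call to move; the robot and the scene stay as the last step left them, time stands still between calls to the robot, and variables do not carry over. Pictures are saved under pics/ and viewed, at most 14 in all, crops included, and the job is handed in when it is done.

Besides the shell and the picture viewer there is one more tool, called after "Call:" in YAML: its name, and indented under it one key for each argument. servo_tool: Moves the arm, as the interface text tells. Its arguments: {"type":"object","properties":{"increments":{"type":"array","items":{"type":"array"}}},"required":["increments"]}

```bash
mkdir -p pics; cat > h.py <<'E'
import numpy as np, cv2
from bench import read_state, get_image, robot, finder
def save(name, fn):
    im=get_image(name); cv2.imwrite(fn, im["color"][:,:,::-1]); return im
def world(im, u, v, d):
    u=np.asarray(u,float); v=np.asarray(v,float)
    K=np.array([[im["fx"],0,im["cx"]],[0,im["fy"],im["cy"]],[0,0,1]])
    p=cv2.undistortPoints(np.stack([u,v],-1).reshape(-1,1,2),K,np.array([im["k1"],0,0,0,0])).reshape(-1,2)
    c=np.stack([p[:,0]*d,-p[:,1]*d,-d,np.ones(len(p))],0)
    return (np.linalg.inv(im["view"])@c)[:3].T
def cloud(im, mask=None):
    m=im["depth"]>0
    if mask is not None: m&=mask
    v,u=np.nonzero(m); return world(im,u,v,im["depth"][m]),u,v
def pix(im,P):
    c=im["view"]@np.append(P,1); a,b=c[0]/-c[2],-c[1]/-c[2]; s=1+im["k1"]*(a*a+b*b)
    return im["fx"]*a*s+im["cx"], im["fy"]*b*s+im["cy"]
E
python3 - <<'E'
from h import *
for n in ("scene","side","wrist"):
    im=save(n,f"pics/{n}0.png"); print(n,im["k1"],im["fx"],np.linalg.inv(im["view"])[:3].round(3).tolist())
    np.save(f"{n}0.npy",im,allow_pickle=True)
s=read_state(); print(s["time_s"],s["eef_pos"],s["tool_rot"],s["grip_width"])
E
```

```text
scene 0.04179259663612726 505.47813323609165 [[-0.154, -0.644, 0.75, 1.428], [0.988, -0.087, 0.128, 0.256], [-0.018, 0.76, 0.649, 0.976]]
side -0.057803685024888994 450.56095821863505 [[-0.995, 0.074, -0.072, 0.36], [-0.103, -0.675, 0.731, 0.828], [0.005, 0.734, 0.679, 0.783]]
wrist -0.034941802895502534 401.53583191964384 [[1.0, 0.0, 0.002, 0.624], [-0.001, 0.953, 0.302, 0.079], [-0.002, -0.302, 0.953, 0.384]]
0.15 [ 6.24510448e-01 -2.97974902e-05  2.14396680e-01] [-2.22074282e+00 -2.22088942e+00  1.64483760e-03] 0.088062765516819
```

View pics/scene0.png

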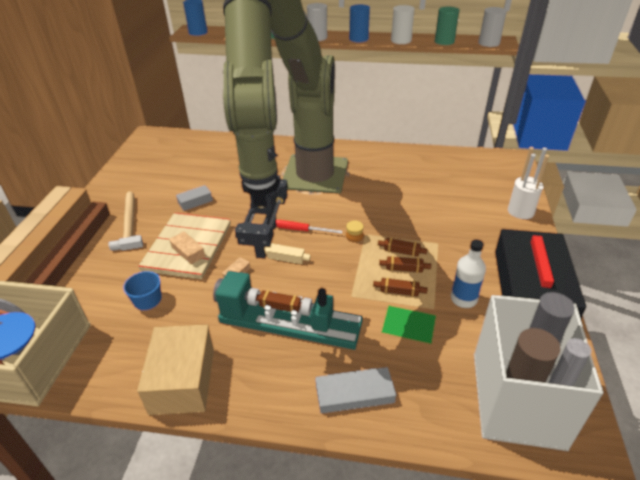

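View pics/side0.png

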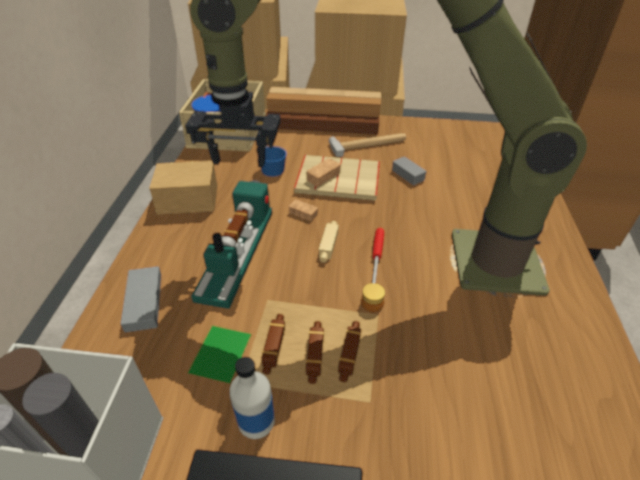

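The scene view shows the shelf at (187,245) with a cork block on it and a smaller cork look-alike at (237,267). The blank is at (282,254), the lathe at (290,310), three spindles at (402,265), the green pad at (410,324) and the bottle at (468,275). The side view agrees.

```bash
cat >> h.py <<'E'
def masks(thing,cam,pmin=0.3):
    return [r for r in finder.cut_out(thing,cam) if r["p"]>=pmin]
def fit(P,zlo,zhi):
    Q=P[(P[:,2]>zlo)&(P[:,2]<zhi)]
    if len(Q)<15: return None
    (c,s,a)=cv2.minAreaRect((Q[:,:2]*1000).astype(np.float32))
    if s[0]<s[1]: s=s[::-1]; a+=90
    return (np.round(c,1).tolist(),np.round(s,1).tolist(),round((a+90)%180-90,1),len(Q),np.percentile(P[:,2],[5,50,95]).round(4).tolist())
E
python3 - <<'E'
from h import *
for cam in ("scene","side"):
  im=np.load(cam+"0.npy",allow_pickle=True).item()
  for t in ("spindle1","blank","sanding_block","pad","shelf","tail_knob","glue_bottle","lathe"):
    for r in masks(t,cam):
      m=cv2.erode(r["mask"].astype(np.uint8),np.ones((3,3)))>0
      P,u,v=cloud(im,m)
      if len(P)<10: continue
      z=np.percentile(P[:,2],92)
      print(cam,t,round(r["p"],2),np.round(np.array(r["location"])*[640,480]).tolist(),"top",fit(P,z-.008,z+.01),"all",fit(P,-1,1)[:3])
E
```

```text
scene spindle1 0.93 [407.0, 264.0] top ([426.3, 317.8], [125.0, 33.3], -85.9, 299, [0.0078, 0.0249, 0.0313]) all ([426.4, 316.9], [133.3, 33.3], -85.9)
scene spindle1 0.74 [398.0, 287.0] top ([510.2, 304.9], [114.7, 30.7], 87.9, 323, [0.0119, 0.0266, 0.0318]) all ([510.4, 306.2], [127.3, 31.0], 87.4)
scene spindle1 0.61 [403.0, 247.0] top ([358.0, 306.3], [116.6, 32.8], 82.7, 245, [0.008, 0.0251, 0.0311]) all ([358.0, 306.4], [128.8, 32.8], 82.7)
scene spindle1 0.59 [279.0, 301.0] top ([651.0, 22.8], [100.9, 27.0], 84.0, 364, [0.0671, 0.0824, 0.0862]) all ([650.9, 21.8], [104.1, 27.0], 84.0)
scene spindle1 0.41 [191.0, 238.0] top ([422.4, -298.4], [240.9, 179.8], -2.2, 2602, [0.0172, 0.0223, 0.0259]) all ([422.4, -298.4], [240.9, 179.8], -2.2)
scene blank 0.96 [286.0, 257.0] top ([427.7, -4.0], [115.7, 31.3], 84.4, 274, [0.0066, 0.0253, 0.0311]) all ([427.6, -4.8], [123.5, 31.3], 84.4)
scene sanding_block 0.93 [187.0, 247.0] top ([466.6, -280.0], [104.4, 49.1], 50.8, 425, [0.0366, 0.0564, 0.0602]) all ([466.8, -279.8], [105.1, 49.1], 50.8)
scene sanding_block 0.66 [191.0, 238.0] top 
[... 2565 characters left out ...]
[612.0, 331.9], [116.7, 88.3], 81.0, 1978, [-0.0021, 0.0002, 0.0027]) all ([612.0, 331.9], [116.7, 88.3], 81.0)
side shelf 0.85 [347.0, 182.0] top ([416.8, -297.5], [234.3, 183.5], -2.5, 1888, [0.0158, 0.024, 0.0269]) all ([416.8, -297.5], [234.3, 183.5], -2.5)
side tail_knob 0.87 [220.0, 252.0] top ([651.1, 131.7], [21.5, 12.0], 28.9, 62, [0.0443, 0.0853, 0.1278]) all ([649.7, 117.0], [67.2, 66.5], 83.3)
side glue_bottle 0.6 [249.0, 400.0] top ([507.3, 470.1], [26.2, 26.1], -49.8, 262, [0.0255, 0.1203, 0.1889]) all ([504.8, 476.2], [62.4, 50.3], 19.9)
side lathe 0.64 [235.0, 253.0] top ([646.5, 10.4], [256.0, 75.6], 80.0, 489, [0.0202, 0.041, 0.108]) all ([642.3, 50.2], [338.4, 85.7], 83.8)
```

View pics/wrist0.png

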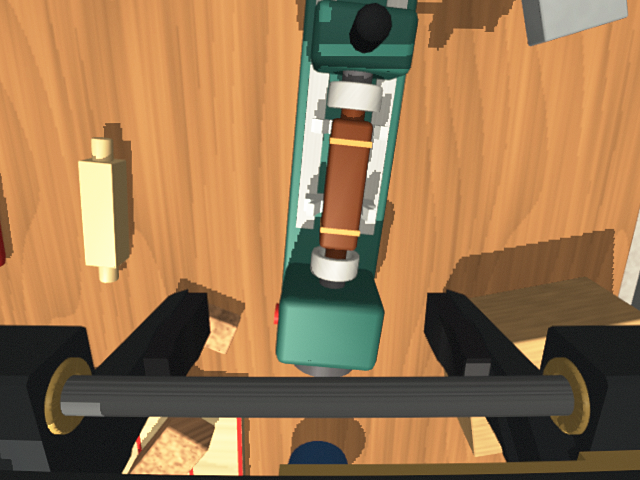

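The wrist view shows the mounted spindle at (347,185), the knob at (370,28) and the blank at (103,210). The two fixed cameras disagree by about 7 mm in x, so I'll use the wrist camera to settle it.

```bash
python3 - <<'E'
from h import *
cam="wrist"
im=np.load(cam+"0.npy",allow_pickle=True).item()
for t in ("spindle0","blank","tail_knob","lathe"):
    for r in masks(t,cam):
      m=cv2.erode(r["mask"].astype(np.uint8),np.ones((3,3)))>0
      P,u,v=cloud(im,m)
      if len(P)<10: continue
      z=np.percentile(P[:,2],92)
      print(cam,t,round(r["p"],2),np.round(np.array(r["location"])*[640,480]).tolist(),"top",fit(P,z-.008,z+.01),"all",fit(P,-1,1)[:3])
P,u,v=cloud(im)
Q=P[(P[:,2]>.098)&(P[:,2]<.114)]; print("head top",fit(Q,-1,1))
for cam in ("wrist","side","scene"):
  im=np.load(cam+"0.npy",allow_pickle=True).item(); P,u,v=cloud(im)
  k=(abs(P[:,0]-.655)<.06)&(abs(P[:,1]-.128)<.05)
  print(cam,"tail top",fit(P[k],.085,.096),"knob top",fit(P[k],.13,.14),"bed",fit(P[(abs(P[:,0]-.64)<.07)&(P[:,1]<.3)&(P[:,1]>-.15)],.02,.029))
  Q=P[(abs(P[:,0]-.62)<.09)&(abs(P[:,1]+.1)<.08)]; print("head",fit(Q,.1,.113))
E
```

```text
wrist spindle0 0.85 [347.0, 185.0] top ([644.3, 22.6], [114.9, 29.1], 84.2, 5029, [0.0782, 0.0845, 0.0858]) all ([644.2, 22.3], [115.6, 29.1], 84.2)
wrist blank 0.93 [102.0, 207.0] top ([422.4, -11.9], [137.8, 30.0], 84.0, 3781, [0.0092, 0.0289, 0.0307]) all ([422.5, -11.8], [138.2, 30.3], 83.9)
wrist tail_knob 0.94 [359.0, 46.0] top ([655.6, 126.3], [21.2, 19.8], -20.2, 1225, [0.0785, 0.0902, 0.1356]) all ([654.9, 121.3], [82.3, 69.1], 83.0)
wrist lathe 0.93 [325.0, 176.0] top ([644.2, -0.2], [266.2, 83.1], 82.6, 7143, [0.0239, 0.0863, 0.1077]) all ([644.3, 17.4], [305.3, 90.2], 84.1)
head top ([642.7, -2.9], [264.2, 84.3], 83.9, 7402, [0.0998, 0.1061, 0.1074])
wrist tail top ([654.3, 113.9], [70.0, 67.6], -5.8, 6078, [-0.0008, 0.085, 0.1349]) knob top ([655.5, 126.7], [20.8, 20.7], 11.7, 1210, [-0.0008, 0.085, 0.1349]) bed ([646.6, 37.8], [264.5, 90.6], 84.2, 10619, [-0.0005, 0.2685, 0.3288])
head ([632.5, -96.2], [83.2, 71.6], -6.1, 6869, [-0.0013, 0.0254, 0.1069])
side tail top ([651.7, 113.8], [71.1, 70.1], 83.3, 395, [-0.0006, 0.0437, 0.1176]) knob top ([654.4, 127.3], [23.1, 20.0], -52.3, 66, [-0.0006, 0.0437, 0.1176]) bed ([645.1, 46.8], [344.5, 91.3], 83.9, 1574, [-0.0017, 0.0895, 0.5609])
head ([631.7, -96.8], [80.2, 74.5], -4.1, 475, [-0.0016, 0.0336, 0.3246])
scene tail top ([658.4, 114.1], [71.4, 68.0], -5.9, 358, [-0.754, 0.0246, 0.1006]) knob top ([659.6, 127.8], [22.0, 18.1], 9.0, 55, [-0.754, 0.0246, 0.1006]) bed ([649.9, 45.3], [344.5, 92.6], 84.4, 2068, [-0.7528, 0.0779, 0.6263])
head ([636.3, -96.3], [84.2, 72.8], -5.4, 643, [-0.7539, 0.0536, 0.666])
```

```bash
cat >> h.py <<'E'
def go(x,y,z,head=None):
    """increment (cm, tool axes) + turn from the measured pose to world mm target; head = deg heading of tool x"""
    from scipy.spatial.transform import Rotation as Ro
    s=read_state(); R=Ro.from_rotvec(s["tool_rot"]).as_matrix()
    h=np.degrees(np.arctan2(R[1,0],R[0,0])); d=R.T@(np.array([x,y,z])/1000-s["eef_pos"])*100
    t=0 if head is None else np.radians((h-head+180)%360-180)
    print("t",s["time_s"],"tcp",(s["eef_pos"]*1000).round(1).tolist(),"head",h.round(1),"w",round(s["grip_width"]*1000,1),"->",d.round(2).tolist(),round(t,3))
def obst(c,r,zlo,cam="side"):
    im=np.load(cam+"0.npy",allow_pickle=True).item(); P,_,_=cloud(im)
    k=(np.hypot(P[:,0]-c[0]/1e3,P[:,1]-c[1]/1e3)<r/1e3)&(P[:,2]>zlo); return (P[k]*1000).round()
E
python3 - <<'E'
from h import *
go(461,-278,120,52.5); go(461,-278,30,52.5)
for c in ("side","scene"):
  im=np.load(c+"0.npy",allow_pickle=True).item()
  P,u,v=cloud(im); hsv=cv2.cvtColor(im["color"],cv2.COLOR_RGB2HSV)[v,u]
  k=(hsv[:,0]>100)&(hsv[:,0]<125)&(hsv[:,1]>120)&(abs(P[:,0]-.55)<.15)&(P[:,1]<-.2)&(P[:,1]>-.5)
  print(c,k.sum(),P[k].min(0).round(3),P[k].max(0).round(3))
  k=(hsv[:,0]>50)&(hsv[:,0]<70)&(hsv[:,1]>180)&(P[:,1]>.2)&(P[:,2]<.01)
  print("pad",fit(P[k],-1,1))
E
```

```text
t 1.15 tcp [625.0, 0.1, 215.0] head 90.0 w 88.4 -> [-27.81, -16.41, 9.5] 0.655
t 1.15 tcp [625.0, 0.1, 215.0] head 90.0 w 88.4 -> [-27.81, -16.41, 18.5] 0.655
side 473 [ 0.582 -0.382  0.005] [ 0.649 -0.288  0.064]
pad ([614.3, 355.3], [80.8, 67.0], -5.9, 476, [-0.0016, 0.0005, 0.0029])
scene 966 [ 0.584 -0.377  0.001] [ 0.672 -0.292  0.062]
pad None
```

Call:
servo_tool:
  increments:
    - [1,[-27.8,-16.4,9.5],0.655]
    - [1,[-27.8,-16.4,9.5],0.655]
    - [1,[-27.8,-16.4,9.5],0.655]
    - [1,[-27.8,-16.4,9.5],0.655]
    - [1,[-27.8,-16.4,9.5],0.655]
    - [1,[-27.8,-16.4,9.5],0.655]
    - [1,[-27.8,-16.4,9.5],0.655]
    - [1,[-27.8,-16.4,15],0.655]
    - [1,[-27.8,-16.4,18.5],0.655]
    - [1,[-27.8,-16.4,18.5],0.655]
    - [0.3,[-27.8,-16.4,18.5],0.655]
    - [0.3,[-27.8,-16.4,18.5],0.655]

```text
time_s: 2.65
eef_pos: [0.4625, -0.2781, 0.0317]
tool_rot: [2.815, 1.388, 0.003]
ft_force: [0.6, 0.1, 0.3]
grip_width: 0.0702
finger_force: 0.0
```

Call:
servo_tool:
  increments:
    - [0.3,[0,0,0],0]
    - [0.3,[0,0,-5],0]
    - [0.3,[0,0,-9],0]
    - [0.3,[0,0,-9],0]

```text
time_s: 3.15
eef_pos: [0.4631, -0.2792, 0.1234]
tool_rot: [2.813, 1.385, 0.007]
ft_force: [-0.3, 0.3, 0.1]
grip_width: 0.03
finger_force: 0.0
```

```bash
python3 - <<'E'
from h import *
go(612,332,150,81); go(612,332,10,81)
E
```

```text
t 3.15 tcp [463.1, -279.2, 123.4] head 52.4 w 30.0 -> [57.53, -25.44, -2.76] -0.498
t 3.15 tcp [463.1, -279.2, 123.4] head 52.4 w 30.0 -> [57.52, -25.53, 11.24] -0.498
```

The fingers were too slow and I lifted early. I'll look again.

```bash
cat >> h.py <<'E'
def see(things,cam="wrist",fn=None,pmin=0.3):
    im=get_image(cam)
    if fn: cv2.imwrite(fn,im["color"][:,:,::-1])
    for t in things:
      for r in masks(t,cam,pmin):
        m=cv2.erode(r["mask"].astype(np.uint8),np.ones((3,3)))>0
        P,u,v=cloud(im,m)
        if len(P)<10: continue
        z=np.percentile(P[:,2],92)
        print(cam,t,round(r["p"],2),np.round(np.array(r["location"])*[640,480]).tolist(),fit(P,z-.008,z+.01))
    return im
E
python3 - <<'E'
from h import *
see(["sanding_block","shelf"],"wrist","pics/w1.png"); see(["sanding_block"],"side")
E
```

```text
wrist sanding_block 0.79 [315.0, 237.0] ([461.5, -280.0], [99.3, 49.2], 52.7, 11906, [0.057, 0.0586, 0.0597])
wrist sanding_block 0.77 [214.0, 21.0] ([500.8, -135.6], [73.1, 29.5], -25.1, 4628, [0.0122, 0.025, 0.0265])
wrist shelf 0.77 [275.0, 255.0] ([417.8, -300.7], [237.0, 178.0], -2.5, 42706, [0.0226, 0.0237, 0.0248])
side sanding_block 0.73 [301.0, 209.0] ([499.7, -126.9], [66.8, 34.5], -26.3, 204, [0.0079, 0.0236, 0.0273])
side sanding_block 0.62 [323.0, 170.0] ([462.3, -278.0], [98.2, 50.7], 52.5, 325, [0.0346, 0.0574, 0.0615])
```

View pics/w1.png

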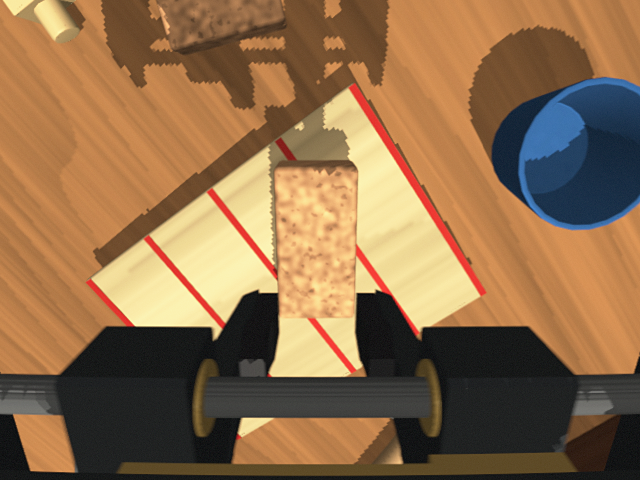

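The block at (315,240) is undisturbed and right below the tool.

Call:
servo_tool:
  increments:
    - [1,[0,0,0],0]
    - [1,[0,0,0],0]
    - [1,[0,0,0],0]
    - [1,[0,0,5],0]
    - [1,[0,0,9.3],0]
    - [0.4,[0,0,9.3],0]
    - [0.4,[0,0,9.3],0]
    - [0.4,[0,0,9.3],0]
    - [0.4,[0,0,9.3],0]
    - [0.4,[0,0,9.3],0]
    - [0.4,[0,0,9.3],0]

```text
time_s: 4.78
eef_pos: [0.4624, -0.2788, 0.0288]
tool_rot: [2.815, 1.387, 0.003]
ft_force: [0.3, -0.3, 6.5]
grip_width: 0.0496
finger_force: 30.0
```

Call:
servo_tool:
  increments:
    - [0.4,[0,0,0],0]
    - [0.4,[0,0,-6],0]
    - [0.4,[0,0,-14],0]
    - [0.4,[0,0,-14],0]

```text
time_s: 5.28
eef_pos: [0.4628, -0.2791, 0.1714]
tool_rot: [2.813, 1.386, 0.007]
ft_force: [0.4, 0.1, -1.3]
grip_width: 0.0497
finger_force: 30.0
```

```bash
python3 - <<'E'
from h import *
go(612,332,170,81); go(612,332,9,81)
E
```

```text
t 5.275 tcp [462.8, -279.1, 171.4] head 52.5 w 49.7 -> [57.54, -25.41, 0.03] -0.498
t 5.275 tcp [462.8, -279.1, 171.4] head 52.5 w 49.7 -> [57.52, -25.53, 16.13] -0.498
```

Call:
servo_tool:
  increments:
    - [0.4,[57.5,-25.5,0],-0.498]
    - [0.4,[57.5,-25.5,0],-0.498]
    - [0.4,[57.5,-25.5,0],-0.498]
    - [0.4,[57.5,-25.5,0],-0.498]
    - [0.4,[57.5,-25.5,0],-0.498]
    - [0.4,[57.5,-25.5,0],-0.498]
    - [0.4,[57.5,-25.5,0],-0.498]
    - [0.4,[57.5,-25.5,0],-0.498]
    - [0.4,[57.5,-25.5,0],-0.498]
    - [0.4,[57.5,-25.5,0],-0.498]
    - [0.4,[57.5,-25.5,0],-0.498]
    - [0.4,[57.5,-25.5,8],-0.498]

```text
time_s: 6.78
eef_pos: [0.6132, 0.3364, 0.1092]
tool_rot: [2.386, 2.04, 0.02]
ft_force: [1.1, -1.0, -2.0]
grip_width: 0.0496
finger_force: 30.0
```

```bash
python3 - <<'E'
from h import *
go(612,332,7,81)
E
```

```text
t 6.775 tcp [613.2, 336.4, 109.2] head 81.1 w 49.6 -> [-0.54, -0.15, 10.22] 0.001
```

Call:
servo_tool:
  increments:
    - [0.4,[0,0,4],0]
    - [0.4,[0,0,7.5],0]
    - [0.4,[0,0,8.4],0]
    - [0.4,[0,0,8.4],0]
    - [0.4,[0,0,8.4],0]

```text
time_s: 7.4
eef_pos: [0.6104, 0.3338, 0.0226]
tool_rot: [2.389, 2.04, 0.005]
ft_force: [0.3, 0.5, -0.8]
grip_width: 0.0498
finger_force: 30.0
```

Call:
servo_tool:
  increments:
    - [0.4,[0,0,1.5],0]
    - [0.4,[0,0,1.5],0]

```text
time_s: 7.65
eef_pos: [0.609, 0.3333, 0.0051]
tool_rot: [2.389, 2.04, -0.0]
ft_force: [0.1, 0.1, -0.7]
grip_width: 0.0496
finger_force: 30.0
```

Call:
servo_tool:
  increments:
    - [0.85,[0,0,0],0]
    - [0.85,[0,0,0],0]
    - [0.85,[0,0,0],0]
    - [0.85,[0,0,0],0]
    - [0.85,[0,0,-6],0]
    - [0.85,[0,0,-12],0]
    - [0.85,[0,0,-18],0]
    - [0.85,[-19.6,7.8,-18],-0.052]
    - [0.85,[-19.6,7.8,-18],-0.052]
    - [0.85,[-19.6,7.8,-18],-0.052]
    - [0.85,[-19.6,7.8,-18],-0.052]
    - [0.85,[-19.6,7.8,-18],-0.052]

```text
time_s: 9.15
eef_pos: [0.6558, 0.1257, 0.1855]
tool_rot: [2.338, 2.097, -0.0]
ft_force: [-0.4, 1.2, 1.3]
grip_width: 0.0746
finger_force: 0.0
```

```bash
python3 - <<'E'
from h import *
go(655.5,126.7,99,84)
see(["sanding_block","pad"],"side"); see(["tail_knob","blank"],"wrist")
E
```

```text
t 9.15 tcp [655.8, 125.7, 185.5] head 83.8 w 74.6 -> [0.1, -0.04, 8.65] -0.004
side sanding_block 0.68 [408.0, 169.0] ([205.1, -350.2], [97.1, 50.1], -48.8, 266, [0.0129, 0.0323, 0.0371])
side sanding_block 0.58 [219.0, 347.0] ([605.3, 334.5], [96.4, 48.0], 81.1, 999, [0.0154, 0.0336, 0.0362])
side sanding_block 0.57 [301.0, 207.0] ([501.4, -128.6], [71.5, 34.6], -24.5, 224, [0.0069, 0.0239, 0.0275])
side pad 0.88 [230.0, 363.0] ([611.2, 331.4], [117.3, 88.3], 81.5, 545, [-0.002, 0.0002, 0.0026])
wrist tail_knob 0.9 [320.0, 236.0] ([655.5, 127.4], [20.9, 20.7], -49.5, 1055, [0.0583, 0.0901, 0.1354])
wrist blank 0.65 [95.0, 317.0] ([429.2, 47.7], [19.4, 17.1], 84.1, 331, [0.0065, 0.0191, 0.0237])
```

Call:
servo_tool:
  increments:
    - [0.85,[0.1,0,5],0]
    - [0.85,[0.1,0,8.6],0]
    - [0.85,[0.1,0,8.6],0]
    - [0.1,[0.1,0,8.6],0]
    - [0.1,[0.1,0,8.6],0]
    - [0.1,[0.1,0,8.6],0]
    - [0.1,[0.1,0,8.6],0]
    - [0.1,[0.1,0,8.6],0]
    - [0.1,[0.1,0,8.6],0]
    - [0.1,[0.1,0,8.6],0]
    - [0.1,[0.1,0,8.6],0]

```text
time_s: 10.82
eef_pos: [0.6564, 0.1285, 0.0997]
tool_rot: [2.334, 2.101, 0.002]
ft_force: [2.9, -0.3, -1.0]
grip_width: 0.0207
finger_force: 30.0
```

Call:
servo_tool:
  increments:
    - [0.1,[1.5,0,0],0]
    - [0.1,[3,0,0],0]
    - [0.1,[4.5,0,0],0]
    - [0.1,[6,0,0],0]
    - [0.1,[6.4,0,0],0]
    - [0.1,[6.4,0,0],0]
    - [0.1,[6.4,0,0],0]
    - [0.1,[6.4,0,0],0]

```text
time_s: 11.82
eef_pos: [0.6626, 0.1893, 0.0997]
tool_rot: [2.334, 2.098, -0.004]
ft_force: [1.5, -3.8, 2.1]
grip_width: 0.0209
finger_force: 30.0
```

```bash
python3 - <<'E'
from h import *
go(0,0,0)
E
```

```text
t 11.825 tcp [662.6, 189.3, 99.7] head 83.9 w 20.9 -> [-25.82, -63.88, 10.04] 0
```

Call:
servo_tool:
  increments:
    - [0.6,[0,0,0],0]
    - [0.6,[0,0,0],0]
    - [0.6,[0,0,0],0]
    - [0.6,[0,0,0],0]
    - [0.6,[0,0,-6],0]
    - [0.6,[0,0,-8],0]
    - [0.6,[-8,0,-8],0]
    - [0.6,[-16.7,0,-8],0]
    - [0.6,[-16.7,0,-8],0]
    - [0.6,[-16.7,0,-8],0]
    - [0.6,[-16.7,0,-8],0]

```text
time_s: 13.2
eef_pos: [0.6449, 0.0276, 0.1796]
tool_rot: [-2.333, -2.102, -0.002]
ft_force: [0.2, 0.2, -0.8]
grip_width: 0.0525
finger_force: 0.0
```

```bash
python3 - <<'E'
from h import *
im=see(["spindle0","tail_knob"],"wrist","pics/w2.png")
go(644.5,23.5,59,84)
E
```

```text
wrist spindle0 0.8 [317.0, 227.0] ([645.7, 27.9], [128.7, 29.0], 84.0, 5932, [0.0765, 0.0844, 0.0857])
wrist tail_knob 0.66 [303.0, 160.0] ([631.7, -96.8], [83.1, 75.1], -6.5, 3880, [0.0237, 0.0285, 0.105])
wrist tail_knob 0.65 [221.0, 448.0] ([516.9, -221.6], [51.8, 23.0], -13.1, 814, [0.0104, 0.0223, 0.0243])
t 13.35 tcp [644.8, 28.7, 179.5] head 84.2 w 52.8 -> [-0.54, 0.02, 12.05] 0.003
```

View pics/w2.png

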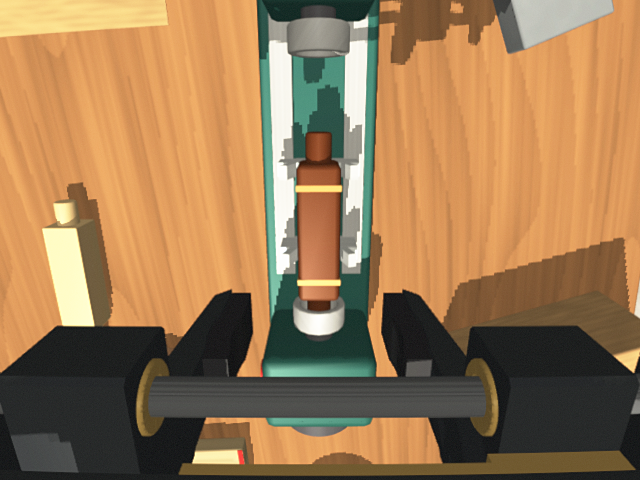

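The tailstock is fully back with its cup at (318,32). The spindle lies at (318,228), centred between the fingers, and the blank is at (70,265).

Call:
servo_tool:
  increments:
    - [0.6,[-0.5,0,6],0]
    - [0.6,[-0.5,0,11],0]
    - [0.6,[-0.5,0,12.05],0]
    - [0.6,[-0.5,0,12.05],0]
    - [0.2,[-0.5,0,12.05],0]
    - [0.2,[-0.5,0,12.05],0]
    - [0.2,[-0.5,0,12.05],0]
    - [0.2,[-0.5,0,12.05],0]
    - [0.2,[-0.5,0,12.05],0]

```text
time_s: 14.48
eef_pos: [0.6455, 0.0212, 0.0604]
tool_rot: [2.334, 2.101, 0.004]
ft_force: [0.6, -0.2, 6.2]
grip_width: 0.0277
finger_force: 30.0
```

Call:
servo_tool:
  increments:
    - [0.2,[0.8,0,0],0]
    - [0.2,[1.6,0,0],0]
    - [0.2,[2.1,0,0],0]
    - [0.2,[2.1,0,0],0]
    - [0.2,[2.1,0,-3],0]
    - [0.2,[2.1,0,-9],0]
    - [0.2,[2.1,0,-14],0]
    - [0.2,[2.1,0,-14],0]

```text
time_s: 15.48
eef_pos: [0.6493, 0.0424, 0.2037]
tool_rot: [2.332, 2.098, 0.012]
ft_force: [-0.5, -0.2, -1.0]
grip_width: 0.0176
finger_force: 0.0
```

```bash
python3 - <<'E'
from h import *
go(330.5,-295.5,150,87.5)
see(["spindle0"],"wrist")
E
```

```text
t 15.475 tcp [649.3, 42.4, 203.7] head 84.0 w 17.6 -> [-36.97, -28.2, 5.04] -0.062
wrist spindle0 0.64 [313.0, 221.0] ([643.8, 31.6], [111.4, 31.1], 67.5, 3370, [0.0762, 0.0906, 0.0992])
```

```bash
python3 - <<'E'
from h import *
im=see(["spindle0"],"wrist","pics/w3.png")
see(["spindle0"],"side","pics/s3.png")
E
```

```text
wrist spindle0 0.83 [310.0, 220.0] ([629.1, 17.1], [69.4, 28.7], 70.2, 2553, [0.0703, 0.0903, 0.1011])
wrist spindle0 0.66 [70.0, 455.0] ([342.5, -221.4], [76.7, 31.2], -2.1, 1309, [0.0107, 0.023, 0.0244])
side spindle0 0.89 [237.0, 233.0] ([625.6, 21.0], [71.2, 26.5], 73.1, 192, [0.0657, 0.0858, 0.1006])
side spindle0 0.7 [313.0, 349.0] ([419.5, 319.7], [132.0, 27.7], -89.1, 604, [0.0196, 0.0284, 0.031])
side spindle0 0.7 [272.0, 345.0] ([503.3, 307.3], [136.6, 29.4], 88.3, 624, [0.016, 0.0281, 0.031])
side spindle0 0.6 [351.0, 352.0] ([349.6, 309.1], [136.0, 26.5], 81.8, 604, [0.0196, 0.0283, 0.0308])
side spindle0 0.6 [339.0, 179.0] ([418.6, -300.7], [233.8, 189.2], -0.7, 2694, [0.0173, 0.0242, 0.027])
```

View pics/w3.png

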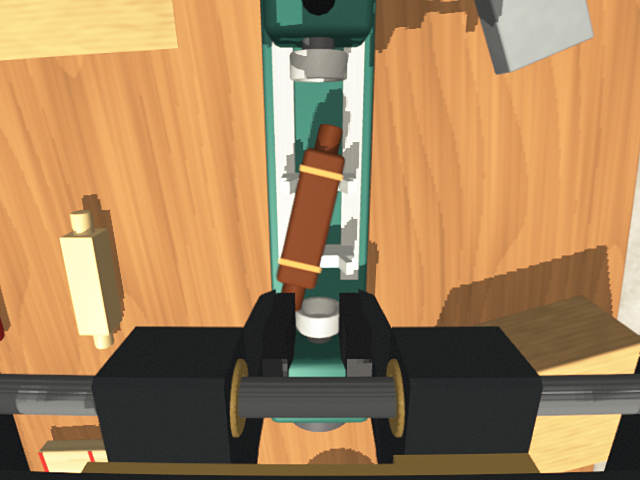

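The spindle slipped and now lies askew in the rests, from (290,300) to (330,135). I'll get its 3D line.

```bash
python3 - <<'E'
from h import *
im=get_image("wrist"); r=masks("spindle0","wrist")[0]
P,u,v=cloud(im,cv2.erode(r["mask"].astype(np.uint8),np.ones((3,3)))>0)
P=P[P[:,2]>.05]
c=P.mean(0); U=np.linalg.svd(P-c,full_matrices=False)[2][0]; U*=np.sign(U[1])
t=(P-c)@U
print("c",c.round(4),"axis",U.round(3),"ext",t.min().round(4),t.max().round(4),"head",np.degrees(np.arctan2(U[1],U[0])).round(1))
for a in np.arange(-.07,.08,.01):
    k=abs(t-a)<.004
    if k.sum()>5:
        q=P[k]; top=q[q[:,2]>np.percentile(q[:,2],60)]; w=(q-c)[:,:2]@np.array([U[1],-U[0]])/np.hypot(*U[:2]); print(round(a,3),q.mean(0).round(4),"topz",np.percentile(q[:,2],90).round(4),"w",(w.min()*1e3).round(1),(w.max()*1e3).round(1))
E
```

```text
Traceback (most recent call last):
IndexError: list index out of range
```

```bash
cat > prof.py <<'E'
from h import *
import sys
im=get_image("wrist"); hsv=cv2.cvtColor(im["color"],cv2.COLOR_RGB2HSV)
P,u,v=cloud(im); h=hsv[v,u]
rr=[x for x in masks("spindle0","wrist",.15)]
print([(round(x["p"],2),(np.array(x["location"])*[640,480]).round().tolist()) for x in rr])
k=(P[:,2]>.05)&(abs(P[:,0]-.645)<.05)&(abs(P[:,1]-.03)<.1)&(h[:,0]<14)&(h[:,1]>130)
P=P[k]; c=P.mean(0); U=np.linalg.svd(P-c,full_matrices=False)[2][0]; U*=np.sign(U[1])
t=(P-c)@U
print(len(P),"c",c.round(4),"axis",U.round(3),"ext",t.min().round(4),t.max().round(4),"head",np.degrees(np.arctan2(U[1],U[0])).round(1))
for a in np.arange(-.07,.08,.01):
    k=abs(t-a)<.004
    if k.sum()>5:
        q=P[k]; w=(q-c)[:,:2]@np.array([U[1],-U[0]])/np.hypot(*U[:2]); print(round(a,3),q.mean(0).round(4),"topz",np.percentile(q[:,2],90).round(4),"w",(w.min()*1e3).round(1),(w.max()*1e3).round(1))
E
python3 prof.py
```

```text
[(0.91, [312.0, 218.0])]
5957 c [0.6419 0.0514 0.0922] axis [ 0.318  0.82  -0.476] ext -0.1095 0.067 head 68.8
-0.07 [0.6274 0.0244 0.1799] topz 0.2427 w -19.1 26.8
-0.06 [ 0.6284 -0.0063  0.1094] topz 0.0996 w -13.8 26.6
-0.05 [0.6244 0.0021 0.0994] topz 0.1024 w -12.3 15.2
-0.04 [0.6276 0.0118 0.1002] topz 0.1014 w -13.2 15.6
-0.03 [0.6312 0.0226 0.0975] topz 0.0987 w -13.3 14.5
-0.02 [0.6348 0.0315 0.0952] topz 0.0965 w -13.4 15.2
-0.01 [0.6383 0.041  0.0927] topz 0.0939 w -13.7 15.2
0.0 [0.6417 0.0504 0.0903] topz 0.0916 w -13.9 14.7
0.01 [0.6451 0.0599 0.088 ] topz 0.0893 w -14.4 14.4
0.02 [0.6485 0.0694 0.0855] topz 0.0868 w -14.5 14.1
0.03 [0.652  0.0786 0.0832] topz 0.0846 w -14.6 14.0
0.04 [0.6552 0.0882 0.0807] topz 0.082 w -15.2 13.7
0.05 [0.6583 0.095  0.0715] topz 0.0735 w -8.8 8.3
0.06 [0.6614 0.1035 0.069 ] topz 0.0711 w -8.8 8.3
0.07 [0.6635 0.1092 0.0666] topz 0.068 w -8.4 6.5
```

```bash
python3 - <<'E'
from h import *
go(638,40,66,69.5)
E
```

```text
t 15.975 tcp [646.1, 42.1, 198.2] head 84.0 w 17.7 -> [-0.29, -0.77, 13.23] 0.253
```

Call:
servo_tool:
  increments:
    - [0.5,[-0.3,-0.8,0],0.253]
    - [0.5,[-0.3,-0.8,0],0.253]
    - [0.5,[-0.3,-0.8,2],0.253]
    - [0.5,[-0.3,-0.8,5],0.253]
    - [0.5,[-0.3,-0.8,10],0.253]
    - [0.5,[-0.3,-0.8,13.2],0.253]
    - [0.5,[-0.3,-0.8,13.2],0.253]
    - [0.1,[-0.3,-0.8,13.2],0.253]
    - [0.1,[-0.3,-0.8,13.2],0.253]
    - [0.1,[-0.3,-0.8,13.2],0.253]
    - [0.1,[-0.3,-0.8,13.2],0.253]
    - [0.1,[-0.3,-0.8,13.2],0.253]

```text
time_s: 17.48
eef_pos: [0.6396, 0.0399, 0.0684]
tool_rot: [2.58, 1.789, 0.004]
ft_force: [0.4, -0.5, 5.3]
grip_width: 0.0278
finger_force: 30.1
```

Call:
servo_tool:
  increments:
    - [0.1,[0.5,0,-1],0]
    - [0.1,[1,0,-3],0]
    - [0.1,[1,0,-8],0]
    - [0.1,[1,0,-13],0]
    - [0.1,[1,0,-13],0]
    - [0.1,[1,0,-13],0]

```text
time_s: 18.23
eef_pos: [0.6405, 0.0495, 0.1964]
tool_rot: [-2.58, -1.79, 0.003]
ft_force: [-1.3, 0.2, -1.5]
grip_width: 0.0276
finger_force: 30.0
```

```bash
python3 - <<'E'
from h import *
go(330.5,-295.5,150,87.5)
see(["spindle0"],"wrist","pics/w4.png")
E
python3 prof.py | head -30
```

```text
t 18.225 tcp [640.5, 49.5, 196.4] head 69.5 w 27.6 -> [-43.16, -16.95, 4.71] -0.314
wrist spindle0 0.65 [314.0, 269.0] ([631.9, 29.5], [79.4, 29.0], 68.6, 6890, [0.1965, 0.2153, 0.2262])
wrist spindle0 0.64 [68.0, 17.0] ([500.8, 255.6], [36.6, 33.2], 70.4, 1259, [0.0113, 0.0243, 0.0307])
[(0.96, [317.0, 269.0]), (0.59, [68.0, 18.0])]
16432 c [0.6445 0.0646 0.2142] axis [ 0.327  0.91  -0.256] ext -0.0788 0.0611 head 70.2
-0.07 [ 0.6212 -0.0011  0.2247] topz 0.2268 w -8.9 8.9
-0.06 [0.6236 0.0052 0.2246] topz 0.2255 w -4.4 5.6
-0.04 [0.6321 0.0302 0.226 ] topz 0.2255 w -20.9 21.7
-0.03 [0.6348 0.0375 0.2225] topz 0.2237 w -14.7 14.8
-0.02 [0.6381 0.0473 0.2224] topz 0.2213 w -45.5 47.4
-0.01 [0.6412 0.0559 0.2181] topz 0.219 w -43.7 14.6
0.0 [0.6442 0.0653 0.2162] topz 0.2164 w -44.0 22.3
0.01 [0.6479 0.074  0.2128] topz 0.214 w -14.8 14.8
0.02 [0.6508 0.0828 0.2104] topz 0.2115 w -15.2 14.4
0.03 [0.6547 0.0929 0.2077] topz 0.2089 w -14.4 14.5
0.04 [0.6575 0.1002 0.2035] topz 0.2067 w -14.2 14.0
0.05 [0.6606 0.1086 0.1956] topz 0.1977 w -8.2 8.9
0.06 [0.6634 0.1162 0.1937] topz 0.1956 w -8.1 8.6
```

Call:
servo_tool:
  increments:
    - [0.1,[-43.7,-16.8,4],-0.314]
    - [0.1,[-43.7,-16.8,4],-0.314]
    - [0.1,[-43.7,-16.8,4],-0.314]
    - [0.1,[-43.7,-16.8,4],-0.314]
    - [0.1,[-43.7,-16.8,4],-0.314]
    - [0.1,[-43.7,-16.8,4],-0.314]
    - [0.1,[-43.7,-16.8,4],-0.314]
    - [0.1,[-43.7,-16.8,4],-0.314]
    - [0.1,[-43.7,-16.8,4],-0.314]
    - [0.1,[-43.7,-16.8,4],-0.314]
    - [0.1,[-43.7,-16.8,4],-0.314]

```text
time_s: 19.8
eef_pos: [0.3325, -0.3001, 0.157]
tool_rot: [2.267, 2.175, 0.001]
ft_force: [-0.7, 0.7, -1.2]
grip_width: 0.0274
finger_force: 30.0
```

```bash
python3 - <<'E'
from h import *
go(330.5,-301,31,87.5)
E
```

```text
t 19.8 tcp [332.5, -300.1, 157.0] head 87.6 w 27.4 -> [-0.11, -0.2, 12.6] 0.002
```

Call:
servo_tool:
  increments:
    - [0.1,[0,-0.1,6],0]
    - [0.1,[0,-0.1,10.5],0]
    - [0.1,[0,-0.1,11.3],0]
    - [0.1,[0,-0.1,11.7],0]
    - [0.1,[0,-0.1,12.1],0]
    - [0.1,[0,-0.1,12.4],0]
    - [0.1,[0,-0.1,12.4],0]

```text
time_s: 20.68
eef_pos: [0.3312, -0.3028, 0.0339]
tool_rot: [2.268, 2.168, 0.0]
ft_force: [0.8, -4.6, 6.0]
grip_width: 0.0279
finger_force: 30.0
```

Now release to about 40 mm, lift, and check.

Call:
servo_tool:
  increments:
    - [0.5,[0,0,0],0]
    - [0.5,[0,0,0],0]
    - [0.5,[0,0,0],0]
    - [0.5,[0,0,-5],0]
    - [0.5,[0,0,-10],0]
    - [0.5,[0,0,-14],0]
    - [0.5,[0,0,-14],0]

```text
time_s: 21.55
eef_pos: [0.3314, -0.3019, 0.1752]
tool_rot: [2.266, 2.168, 0.002]
ft_force: [-0.4, -0.7, 0.2]
grip_width: 0.044
finger_force: 0.0
```

```bash
python3 - <<'E'
from h import *
see(["spindle0","shelf"],"wrist","pics/w5.png"); see(["blank"],"side")
go(422,-10.5,150,84)
E
```

```text
wrist spindle0 0.98 [316.0, 207.0] ([330.5, -295.4], [137.4, 29.4], 87.5, 5290, [0.0455, 0.0533, 0.0547])
wrist shelf 0.58 [436.0, 188.0] ([418.3, -301.0], [237.0, 179.3], -2.6, 53073, [0.0224, 0.0236, 0.0248])
side blank 0.96 [329.0, 241.0] ([419.9, -11.0], [121.9, 26.6], 84.7, 299, [0.0183, 0.0292, 0.0318])
side blank 0.73 [316.0, 351.0] ([418.9, 318.0], [134.5, 26.8], -89.0, 602, [0.0186, 0.0285, 0.031])
t 21.8 tcp [329.4, -300.5, 171.8] head 87.5 w 44.3 -> [29.37, 7.99, 2.21] 0.061
```

View pics/w5.png

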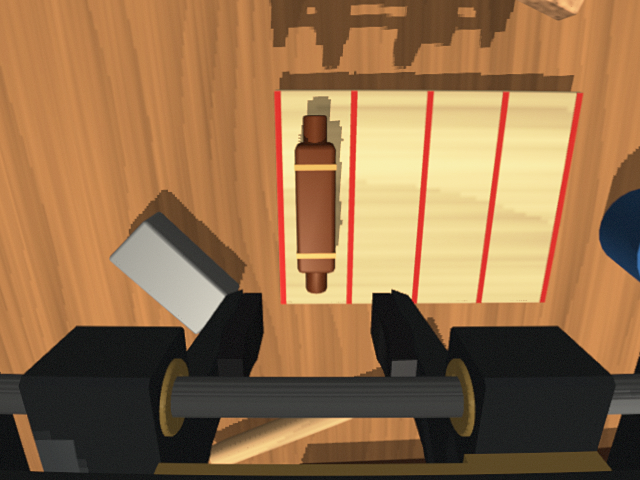

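Spindle0 lies in the middle of the leftmost bay, at (316,205). The blank is next.

Call:
servo_tool:
  increments:
    - [0.6,[29.4,7.9,0],0.061]
    - [0.6,[29.4,7.9,0],0.061]
    - [0.6,[29.4,7.9,0],0.061]
    - [0.6,[29.4,7.9,0],0.061]
    - [0.6,[29.4,7.9,0],0.061]
    - [0.6,[29.4,7.9,0],0.061]
    - [0.6,[29.4,7.9,3],0.061]
    - [0.6,[29.4,7.9,3],0.061]
    - [0.6,[29.4,7.9,3],0.061]

```text
time_s: 22.92
eef_pos: [0.4216, -0.0117, 0.143]
tool_rot: [-2.336, -2.1, 0.002]
ft_force: [0.2, 0.1, 0.4]
grip_width: 0.0528
finger_force: 0.0
```

```bash
python3 - <<'E'
from h import *
see(["blank"],"wrist")
go(422,-11.5,3.5,84)
E
```

```text
wrist blank 0.97 [316.0, 215.0] ([421.3, -12.8], [138.6, 30.0], 83.9, 5623, [0.0212, 0.0295, 0.0307])
t 23.025 tcp [422.3, -11.5, 143.6] head 83.9 w 53.1 -> [-0.01, -0.04, 14.01] -0.002
```

Call:
servo_tool:
  increments:
    - [0.6,[-0.1,-0.1,6],0]
    - [0.6,[-0.1,-0.1,12],0]
    - [0.6,[-0.1,-0.1,14.1],0]
    - [0.6,[-0.1,-0.1,14.1],0]
    - [0.1,[-0.1,-0.1,14.1],0]
    - [0.1,[-0.1,-0.1,14.1],0]
    - [0.1,[-0.1,-0.1,14.1],0]
    - [0.1,[-0.1,-0.1,14.1],0]
    - [0.1,[-0.1,-0.1,14.1],0]

```text
time_s: 24.15
eef_pos: [0.423, -0.0169, 0.0056]
tool_rot: [2.331, 2.088, -0.0]
ft_force: [-3.9, -8.4, 42.7]
grip_width: 0.0267
finger_force: 35.3
```

Call:
servo_tool:
  increments:
    - [0.1,[0,0,-2],0]
    - [0.1,[0,0,-8],0]
    - [0.1,[0,0,-14],0]
    - [0.1,[0,0,-16],0]
    - [0.1,[0,0,-16],0]
    - [0.1,[0,0,-16],0]

```text
time_s: 24.9
eef_pos: [0.422, -0.0125, 0.1635]
tool_rot: [2.335, 2.098, 0.004]
ft_force: [0.0, -0.0, 0.4]
grip_width: 0.0087
finger_force: 0.0
```

```bash
python3 - <<'E'
from h import *
go(647,41.7,150,84)
im=get_image("wrist")
P,u,v=cloud(im); h=cv2.cvtColor(im["color"],cv2.COLOR_RGB2HSV)[v,u]
k=(P[:,2]>.12)&(h[:,0]>15)&(h[:,0]<35)&(h[:,1]>40)&(abs(P[:,0]-.422)<.06)
P=P[k]; print(len(P),fit(P,-1,1))
y=P[:,1]
for a in np.arange(-.08,.07,.015):
    q=P[abs(y-a)<.004]
    if len(q)>8: print(round(a,3),np.percentile(q[:,2],[10,50,90]).round(4), q[:,0].min().round(4),q[:,0].max().round(4))
E
```

```text
t 24.9 tcp [422.0, -12.5, 163.5] head 83.9 w 8.7 -> [7.79, 21.79, 1.43] -0.002
8580 ([422.7, -0.6], [117.3, 46.5], -6.3, 8580, [0.2639, 0.2772, 0.2795])
-0.02 [0.2381 0.246  0.25  ] 0.4082 0.4329
-0.005 [0.211  0.2579 0.2637] 0.4096 0.4424
0.01 [0.2715 0.2777 0.2792] 0.368 0.4778
0.025 [0.2559 0.2571 0.2704] 0.3898 0.4132
```

The grip squeezed off the bar's top edge because it was too shallow. I'll find the blank again and grip deeper.

```bash
python3 - <<'E'
from h import *
im=see(["blank"],"wrist","pics/w6.png")
r=masks("blank","wrist")[0]
P,u,v=cloud(im,r["mask"]); c=P.mean(0)
a=np.radians(84); w=(P-[.4215,-.0125,0])[:,:2]@np.array([np.sin(a),-np.cos(a)]); t=(P-[.4215,-.0125,0])[:,:2]@np.array([np.cos(a),np.sin(a)])
k=abs(t)<.03
for b in np.arange(-.018,.019,.002):
    q=P[k&(abs(w-b)<.001)]
    if len(q)>5: print(round(b*1e3),(np.percentile(q[:,2],[10,50,90])*1e3).round(1))
go(421.5,-12.5,1,84)
E
```

```text
wrist blank 0.55 [317.0, 208.0] ([421.6, -12.8], [138.1, 28.7], 84.1, 4943, [0.0214, 0.0295, 0.0307])
-14 [28.7 29.6 30.5]
-12 [28.7 29.5 30.5]
-10 [28.7 29.6 30.4]
-8 [28.8 29.7 30.5]
-6 [28.8 29.8 30.5]
-4 [28.7 29.7 30.5]
-2 [28.9 29.7 30.6]
0 [28.9 29.7 30.7]
2 [28.7 29.7 30.6]
4 [28.8 29.7 30.6]
6 [28.7 29.7 30.5]
8 [28.7 29.7 30.5]
10 [28.8 29.6 30.4]
12 [28.9 29.7 30.5]
14 [28.5 29.4 30.5]
16 [-1.1 -0.4  0.4]
t 25.1 tcp [420.5, -12.1, 161.3] head 84.0 w 9.4 -> [-0.01, 0.13, 16.03] -0.0
```

View pics/w6.png

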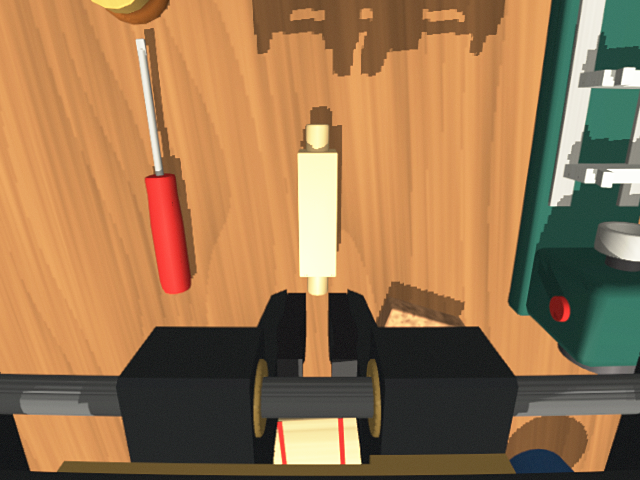

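Call:
servo_tool:
  increments:
    - [0.6,[0,0.1,0],0]
    - [0.6,[0,0.1,3],0]
    - [0.6,[0,0.1,9],0]
    - [0.6,[0,0.1,14],0]
    - [0.6,[0,0.1,15.3],0]
    - [0.6,[0,0.1,15.3],0]
    - [0.6,[0,0.1,15.3],0]

```text
time_s: 25.98
eef_pos: [0.4212, -0.0115, 0.0079]
tool_rot: [-2.333, -2.101, 0.003]
ft_force: [0.1, 0.0, 0.0]
grip_width: 0.0533
finger_force: 0.0
```

Call:
servo_tool:
  increments:
    - [0.4,[0,0,0],0]
    - [0.4,[0,0,0],0]
    - [0.4,[0,0,0],0]

```text
time_s: 26.35
eef_pos: [0.4223, -0.0119, 0.0095]
tool_rot: [2.334, 2.101, 0.001]
ft_force: [-0.4, -0.2, -1.2]
grip_width: 0.0353
finger_force: 0.0
```

Call:
servo_tool:
  increments:
    - [0.3,[0,0,0],0]
    - [0.3,[0,0,0],0]

```text
time_s: 26.6
eef_pos: [0.422, -0.0119, 0.0091]
tool_rot: [2.335, 2.102, 0.0]
ft_force: [0.1, -1.0, -0.8]
grip_width: 0.0263
finger_force: 0.0
```

```bash
python3 - <<'E'
from h import *
im=see(["blank"],"side","pics/s7.png"); s=read_state(); print(s["grip_width"],s["finger_force"],s["eef_pos"],s["ft_force"])
c=im["color"][150:330,230:440]; cv2.imwrite("pics/s7c.png",cv2.resize(c[:,:,::-1],None,fx=3.5,fy=3.2,interpolation=cv2.INTER_CUBIC))
E
```

```text
side blank 0.69 [330.0, 242.0] ([420.7, -5.3], [114.3, 26.2], 83.7, 210, [0.0183, 0.0292, 0.0317])
0.026391144618312674 0.0 [ 0.42198131 -0.01185438  0.00907576] [-0.58273735  0.60166699 -0.36641564]
```

View pics/s7c.png

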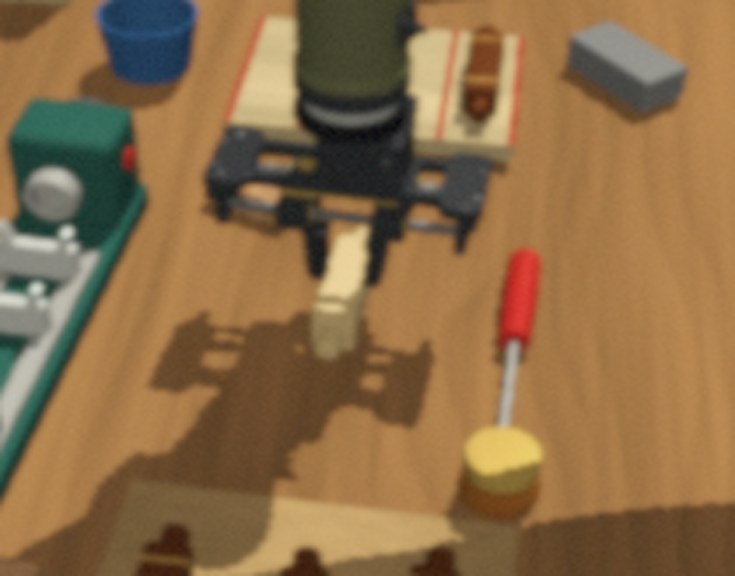

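Call:
servo_tool:
  increments:
    - [0.2,[0,0,0],0]
    - [0.2,[0,0,0],0]
    - [0.2,[0,0,0],0]

```text
time_s: 27.08
eef_pos: [0.422, -0.0118, 0.009]
tool_rot: [2.335, 2.102, 0.0]
ft_force: [-0.3, 0.4, -0.3]
grip_width: 0.0178
finger_force: 0.0
```

```bash
python3 - <<'E'
from h import *
im=get_image("side"); cv2.imwrite("pics/s8.png",im["color"][:,:,::-1])
for z in (0,.009,.02,.03,.045): print(z,[np.round((np.array(pix(im,np.array([.422+dx,-.0125+.009,z])))-[230,150])*[3.5,3.2]).tolist() for dx in (-.018,.018)])
c=im["color"][200:260,305:360]; cv2.imwrite("pics/s8c.png",cv2.resize(c[:,:,::-1],None,fx=10,fy=10,interpolation=cv2.INTER_CUBIC))
P,u,v=cloud(im); hs=cv2.cvtColor(im["color"],cv2.COLOR_RGB2HSV)[v,u]
k=(hs[:,2]<60)&(abs(P[:,0]-.422)<.05)&(abs(P[:,1]+.0125)<.025)&(P[:,2]>.002)&(P[:,2]<.06)
Q=P[k]
for x in np.arange(.385,.465,.005):
    q=Q[abs(Q[:,0]-x)<.0025]
    if len(q)>2: print(round(x,3),len(q),q[:,2].min().round(4),np.median(q[:,1]).round(3))
# bar between?
r=masks("blank","side")
if r:
    B,_,_=cloud(im,r[0]["mask"]); print("bar y range",B[:,1].min().round(3),B[:,1].max().round(3))
E
```

```text
0 [[366.0, 313.0], [316.0, 310.0]]
0.009 [[366.0, 305.0], [316.0, 301.0]]
0.02 [[367.0, 295.0], [317.0, 291.0]]
0.03 [[367.0, 285.0], [317.0, 282.0]]
0.045 [[368.0, 271.0], [317.0, 267.0]]
0.4 3 0.0508 0.001
0.405 12 0.0414 0.0
0.435 13 0.038 -0.004
0.44 11 0.0389 -0.005
bar y range -0.075 0.06
```

View pics/s8c.png

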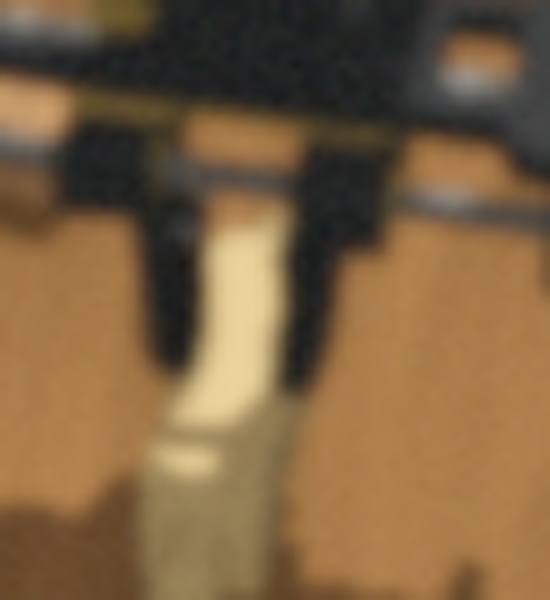

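```bash
python3 - <<'E'
from h import *
for cam in("side","scene"):
  im=np.load(cam+"0.npy",allow_pickle=True).item()
  P,u,v=cloud(im); hs=cv2.cvtColor(im["color"],cv2.COLOR_RGB2HSV)[v,u]
  k=(hs[:,2]<70)&(abs(P[:,0]-.625)<.09)&(abs(P[:,1])<.05)&(P[:,2]>.15)&(P[:,2]<.4)
  Q=P[k]
  for x in np.arange(.54,.72,.01):
    q=Q[abs(Q[:,0]-x)<.005]
    if len(q)>2: print(cam,round(x,3),len(q),q[:,2].min().round(4),np.median(q[:,1]).round(3))
E
```

```text
side 0.54 154 0.3035 0.032
side 0.55 156 0.3049 0.026
side 0.56 160 0.2431 0.021
side 0.57 163 0.2391 0.01
side 0.58 214 0.2556 0.009
side 0.59 189 0.3188 0.021
side 0.6 136 0.3352 0.023
side 0.61 142 0.337 0.024
side 0.62 131 0.3364 0.024
side 0.63 130 0.3363 0.024
side 0.64 69 0.3345 0.024
side 0.65 34 0.3371 0.022
side 0.66 49 0.3131 0.021
side 0.67 206 0.2403 0.009
side 0.68 197 0.2415 0.012
side 0.69 169 0.3082 0.023
side 0.7 146 0.3036 0.03
side 0.71 78 0.3089 0.029
scene 0.54 3 0.3271 0.035
scene 0.55 20 0.3223 0.031
scene 0.56 49 0.3232 0.028
scene 0.57 35 0.2817 0.024
scene 0.58 38 0.2421 0.007
scene 0.59 7 0.3392 0.024
scene 0.6 14 0.316 0.024
scene 0.61 19 0.3169 0.024
scene 0.62 29 0.316 0.024
scene 0.63 61 0.3163 0.023
scene 0.64 306 0.3155 0.008
scene 0.65 122 0.3149 0.013
scene 0.66 110 0.3158 0.008
scene 0.67 21 0.319 0.022
scene 0.68 64 0.2475 0.004
scene 0.69 43 0.2517 0.004
scene 0.7 14 0.3191 0.034
scene 0.71 183 0.3018 0.007
```

Both fixed cameras put the fingertips about 22–25 mm above the reported TCP, and the contact readings agree. The earlier grips were only on the top edge, so I'll go deeper by that offset and watch the force.

Call:
servo_tool:
  increments:
    - [0.6,[0,0,-3],0]
    - [0.6,[0,0,-3],0]
    - [0.6,[0,0,-3],0]
    - [0.6,[0,0,-3],0]
    - [0.6,[0,0,0],0]
    - [0.6,[0,0,1],0]
    - [0.6,[0,0,1.7],0]
    - [0.6,[0,0,2.1],0]
    - [0.6,[0,0,2.1],0]

```text
time_s: 28.3
eef_pos: [0.4219, -0.0119, -0.012]
tool_rot: [-2.335, -2.102, 0.0]
ft_force: [-0.1, -0.1, 0.3]
grip_width: 0.0529
finger_force: 0.0
```

Call:
servo_tool:
  increments:
    - [0.1,[0,0,0],0]
    - [0.1,[0,0,0],0]
    - [0.1,[0,0,0],0]
    - [0.1,[0,0,0],0]
    - [0.1,[0,0,0],0]

```text
time_s: 28.92
eef_pos: [0.4222, -0.0119, -0.0117]
tool_rot: [2.334, 2.102, 0.001]
ft_force: [-0.0, -0.3, 6.2]
grip_width: 0.0297
finger_force: 30.0
```

Full grip this time: 29.7 mm at 30 N. Lift and carry to the lathe.

Call:
servo_tool:
  increments:
    - [0.1,[0,0,-4],0]
    - [0.1,[0,0,-10],0]
    - [0.1,[0,0,-14.5],0]
    - [0.1,[7.7,21.8,-14.5],0]
    - [0.1,[7.7,21.8,-14.5],0]
    - [0.1,[7.7,21.8,-14.5],0]
    - [0.1,[7.7,21.8,-14.5],0]
    - [0.1,[7.7,21.8,-14.5],0]
    - [0.1,[7.7,21.8,-14.5],0]
    - [0.1,[7.7,21.8,-14.5],0]

```text
time_s: 30.18
eef_pos: [0.6452, 0.041, 0.1325]
tool_rot: [-2.334, -2.102, 0.004]
ft_force: [-0.5, 0.3, -1.2]
grip_width: 0.03
finger_force: 30.0
```

```bash
python3 - <<'E'
from h import *
go(647,41.5,44,84)
im=see(["blank","tail_knob"],"wrist",pmin=.2)
P,u,v=cloud(im)
for lo,hi,n in ((.098,.112,"head"),):
    k=(abs(P[:,0]-.632)<.06)&(P[:,1]<-.05)&(P[:,1]>-.15)
    print(n,fit(P[k],lo,hi))
k=(abs(P[:,0]-.645)<.06)&(P[:,1]>-.06)&(P[:,1]<.2)
print("bed",fit(P[k],.02,.029))
E
```

```text
t 30.175 tcp [645.2, 41.0, 132.5] head 84.0 w 30.0 -> [0.08, 0.2, 8.85] 0.0
wrist blank 0.66 [316.0, 280.0] ([644.6, 42.1], [134.9, 29.9], 83.9, 17879, [0.1642, 0.1734, 0.1744])
wrist tail_knob 0.94 [321.0, 28.0] ([658.6, 155.5], [66.8, 29.7], -6.0, 3925, [0.0517, 0.0845, 0.0897])
head ([634.7, -79.3], [84.2, 37.8], -5.7, 3152, [0.0771, 0.1058, 0.1071])
bed ([651.4, 86.8], [198.8, 90.5], 84.0, 18579, [-0.0, 0.2001, 0.247])
```

Call:
servo_tool:
  increments:
    - [0.1,[0,0.1,4],0]
    - [0.1,[0,0.1,6],0]
    - [0.1,[0,0.1,7],0]
    - [0.1,[0,0.1,7.6],0]
    - [0.1,[0,0.1,8.1],0]
    - [0.1,[0,0.1,8.4],0]
    - [0.1,[0,0.1,8.4],0]

```text
time_s: 31.2
eef_pos: [0.648, 0.0418, 0.0492]
tool_rot: [2.335, 2.102, 0.0]
ft_force: [-0.5, 0.2, -0.6]
grip_width: 0.0297
finger_force: 30.0
```

```bash
python3 - <<'E'
from h import *
s=[read_state() for _ in range(5)]; go(0,0,0); print(s[-1]["ft_force"].round(1))
im=see(["blank"],"wrist","pics/w9.png",pmin=.2)
E
```

```text
t 31.2 tcp [648.0, 41.8, 49.2] head 84.0 w 29.7 -> [-10.95, -64.0, 4.9] 0
[-0.5  0.2 -0.6]
wrist blank 0.81 [315.0, 281.0] ([647.5, 42.8], [134.9, 29.5], 84.6, 17725, [0.0812, 0.0902, 0.0912])
```

View pics/w9.png

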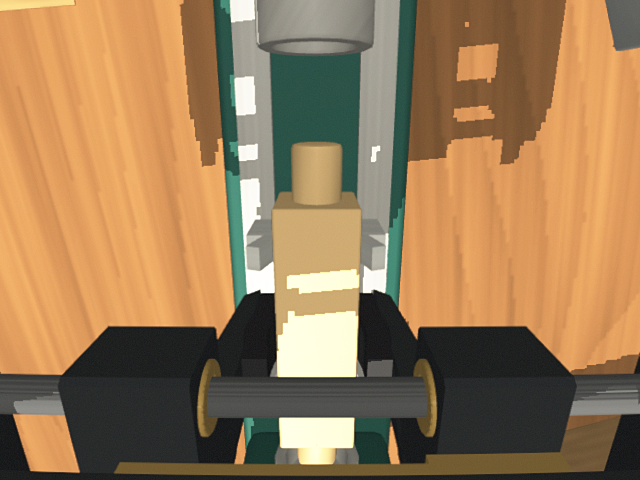

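The blank is centred between the rest cheeks, whose middle is at column 316. Lower the last 5 mm and release.

Call:
servo_tool:
  increments:
    - [0.1,[0,0,0.3],0]
    - [0.1,[0,0,0.5],0]
    - [0.1,[0,0,0.5],0]
    - [0.5,[0,0,0.5],0]
    - [0.5,[0,0,0.5],0]
    - [0.5,[0,0,0.5],0]
    - [0.5,[0,0,-3],0]
    - [0.5,[0,0,-9],0]
    - [0.5,[0,0,-13],0]
    - [0.7,[0,0,-13],0]
    - [0.7,[0,0,-13],0]

```text
time_s: 32.67
eef_pos: [0.6472, 0.0412, 0.1783]
tool_rot: [-2.335, -2.102, 0.002]
ft_force: [-0.4, -0.2, -0.3]
grip_width: 0.061
finger_force: 0.0
```

```bash
python3 - <<'E'
from h import *
im=see(["blank","tail_knob"],"wrist",pmin=.2)
P,u,v=cloud(im); k=(abs(P[:,0]-.66)<.06)&(P[:,1]>.1)&(P[:,1]<.26)
print("knobtop",fit(P[k],.13,.14),"tailtop",fit(P[k],.085,.095))
go(662.6,189.3,85,84)
E
```

```text
wrist blank 0.97 [317.0, 218.0] ([646.7, 41.0], [138.3, 29.7], 83.6, 6468, [0.076, 0.0845, 0.0857])
wrist tail_knob 0.97 [316.0, 29.0] ([659.3, 160.9], [68.5, 40.8], -6.3, 4839, [0.0592, 0.0885, 0.0915])
knobtop None tailtop ([659.3, 161.2], [69.9, 41.3], -6.2, 4547, [-0.0009, 0.0276, 0.0907])
t 32.825 tcp [646.8, 41.4, 177.4] head 84.0 w 61.9 -> [14.89, 0.04, 9.22] -0.0
```

Call:
servo_tool:
  increments:
    - [0.7,[7,0,0],0]
    - [0.7,[14.8,0,0],0]
    - [0.7,[14.8,0,0],0]
    - [0.7,[14.8,0,5],0]
    - [0.7,[14.8,0,8.9],0]
    - [0.7,[14.8,0,8.9],0]
    - [0.1,[14.8,0,8.9],0]
    - [0.1,[14.8,0,8.9],0]
    - [0.1,[14.8,0,8.9],0]
    - [0.1,[14.8,0,8.9],0]
    - [0.1,[14.8,0,8.9],0]
    - [0.1,[14.8,0,8.9],0]

```text
time_s: 34.33
eef_pos: [0.6626, 0.1892, 0.0907]
tool_rot: [-2.334, -2.102, 0.001]
ft_force: [-3.9, -0.9, 5.9]
grip_width: 0.0212
finger_force: 30.0
```

Call:
servo_tool:
  increments:
    - [0.1,[-1,0,0],0]
    - [0.1,[-2,0,0],0]
    - [0.1,[-3,0,0],0]
    - [0.1,[-4,0,0],0]
    - [0.1,[-5,0,0],0]
    - [0.1,[-5.7,0,0],0]
    - [0.1,[-6,0,0],0]
    - [0.1,[-6,0,0],0]

```text
time_s: 35.33
eef_pos: [0.6568, 0.1316, 0.0908]
tool_rot: [-2.332, -2.101, -0.005]
ft_force: [-1.7, 3.8, 4.0]
grip_width: 0.0209
finger_force: 30.0
```

Call:
servo_tool:
  increments:
    - [0.1,[-0.3,0,0],0]
    - [0.1,[-0.5,0,0],0]
    - [0.1,[-0.6,0,0],0]
    - [0.1,[-0.6,0,0],0]
    - [0.1,[-0.6,0,0],0]

```text
time_s: 35.95
eef_pos: [0.6563, 0.1265, 0.0907]
tool_rot: [-2.331, -2.102, -0.006]
ft_force: [-1.8, 6.0, 4.2]
grip_width: 0.0213
finger_force: 30.0
```

Call:
servo_tool:
  increments:
    - [0.1,[-0.3,0,0],0]
    - [0.1,[-0.3,0,0],0]
    - [0.1,[-0.3,0,0],0]

```text
time_s: 36.33
eef_pos: [0.6563, 0.1266, 0.0908]
tool_rot: [-2.327, -2.102, -0.012]
ft_force: [-0.7, 9.9, 0.7]
grip_width: 0.0213
finger_force: 30.0
```

Call:
servo_tool:
  increments:
    - [0.5,[0.3,0,0],0]
    - [0.5,[0.3,0,0],0]
    - [0.5,[0.3,0,0],0]
    - [0.5,[0.3,0,0],0]
    - [0.5,[0.3,0,-6],0]
    - [0.5,[0.3,0,-10],0]
    - [0.5,[-9,0,-10],0]
    - [0.5,[-9,0,-10],0]
    - [0.5,[-9,0,-10],0]

```text
time_s: 37.45
eef_pos: [0.6467, 0.0261, 0.1897]
tool_rot: [2.34, 2.093, -0.004]
ft_force: [1.2, 0.6, 0.6]
grip_width: 0.0441
finger_force: 0.0
```

```bash
python3 - <<'E'
from h import *
im=see(["blank","tail_knob"],"wrist","pics/w10.png",pmin=.2)
P,u,v=cloud(im); k=(abs(P[:,0]-.66)<.06)&(P[:,1]>.08)&(P[:,1]<.26)
print("knobtop",fit(P[k],.13,.14),"tailtop",fit(P[k],.085,.095))
go(503,307,100,88.2)
E
```

```text
wrist blank 0.59 [315.0, 222.0] ([643.0, 20.4], [114.0, 29.8], 83.4, 5490, [0.0783, 0.0846, 0.0858])
wrist tail_knob 0.81 [315.0, 85.0] ([655.4, 125.2], [21.1, 21.0], -49.7, 1395, [0.0799, 0.0902, 0.1357])
knobtop ([655.4, 125.2], [21.0, 21.0], -50.1, 1389, [-0.0008, 0.0285, 0.1345]) tailtop ([654.2, 112.5], [70.2, 67.4], -5.8, 6910, [-0.0008, 0.0285, 0.1345])
t 37.6 tcp [646.6, 32.7, 190.2] head 84.1 w 43.8 -> [25.79, -17.12, 9.07] -0.072
```

View pics/w10.png

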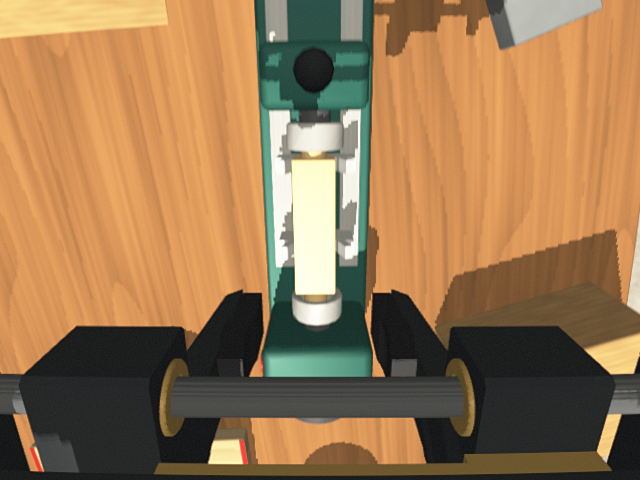

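The blank is seated: both its pins are in the cups at (316,150) and (317,300), and the knob at (313,68) is back at its home position. The bench spindles are next.

Call:
servo_tool:
  increments:
    - [0.6,[25.8,-17.1,0],-0.072]
    - [0.6,[25.8,-17.1,0],-0.072]
    - [0.6,[25.8,-17.1,0],-0.072]
    - [0.6,[25.8,-17.1,0],-0.072]
    - [0.6,[25.8,-17.1,3],-0.072]
    - [0.6,[25.8,-17.1,7],-0.072]
    - [0.6,[25.8,-17.1,7],-0.072]
    - [0.6,[25.8,-17.1,7],-0.072]

```text
time_s: 38.6
eef_pos: [0.5042, 0.3059, 0.1211]
tool_rot: [2.258, 2.184, 0.002]
ft_force: [0.5, -0.9, 0.3]
grip_width: 0.0531
finger_force: 0.0
```

```bash
python3 - <<'E'
from h import *
im=see(["spindle1"],"wrist"); see(["blank"],"side")
go(503,307,-11,88.2)
E
```

```text
wrist spindle1 0.89 [195.0, 207.0] ([420.1, 317.8], [135.4, 30.7], -88.2, 6576, [0.015, 0.0292, 0.0306])
wrist spindle1 0.88 [104.0, 225.0] ([351.1, 308.1], [138.2, 30.6], 82.8, 6607, [0.0101, 0.0288, 0.0305])
wrist spindle1 0.71 [478.0, 325.0] ([619.7, 160.7], [158.7, 57.5], 60.4, 355, [0.0051, 0.0086, 0.0142])
wrist spindle1 0.67 [319.0, 222.0] ([505.5, 306.5], [138.5, 28.9], 88.3, 6373, [0.0212, 0.0293, 0.0306])
side blank 0.64 [235.0, 228.0] ([644.0, 42.3], [61.8, 25.1], -87.9, 113, [0.077, 0.0846, 0.087])
side blank 0.57 [273.0, 344.0] ([502.4, 307.8], [134.8, 28.1], 87.3, 601, [0.0174, 0.0282, 0.0309])
t 38.8 tcp [504.8, 305.3, 121.4] head 88.0 w 52.8 -> [0.15, -0.22, 13.24] -0.003
```

Call:
servo_tool:
  increments:
    - [0.6,[0.1,0,6],0]
    - [0.6,[0.1,0,11],0]
    - [0.6,[0.1,0,13.2],0]
    - [0.6,[0.1,0,13.2],0]
    - [0.1,[0.1,0,13.2],0]
    - [0.1,[0.1,0,13.2],0]
    - [0.1,[0.1,0,13.2],0]
    - [0.1,[0.1,0,13.2],0]
    - [0.1,[0.1,0,13.2],0]

```text
time_s: 39.92
eef_pos: [0.5049, 0.3069, -0.0105]
tool_rot: [2.258, 2.183, 0.004]
ft_force: [1.0, -0.3, 5.5]
grip_width: 0.0295
finger_force: 30.0
```

Call:
servo_tool:
  increments:
    - [0.1,[0,0,-4],0]
    - [0.1,[0,0,-10],0]
    - [0.1,[0,0,-14],0]
    - [0.1,[0,0,-14],0]
    - [0.1,[0,0,-14],0]

```text
time_s: 40.55
eef_pos: [0.5033, 0.3054, 0.1273]
tool_rot: [2.258, 2.184, -0.003]
ft_force: [-0.6, 0.2, -1.8]
grip_width: 0.0297
finger_force: 30.0
```

```bash
python3 - <<'E'
from h import *
go(505,-304,13.5,87.4)
im=see(["spindle1"],"wrist",pmin=.5)
E
```

```text
t 40.55 tcp [503.3, 305.4, 127.3] head 88.1 w 29.7 -> [-60.88, 2.2, 11.47] 0.012
wrist spindle1 0.94 [202.0, 206.0] ([420.4, 317.0], [137.7, 30.4], -88.0, 6402, [0.0152, 0.0291, 0.0306])
wrist spindle1 0.86 [110.0, 219.0] ([351.2, 307.9], [138.6, 30.8], 81.9, 6320, [0.0108, 0.0288, 0.0305])
wrist spindle1 0.81 [319.0, 282.0] ([502.5, 306.2], [136.6, 29.9], 87.8, 16988, [0.1582, 0.167, 0.1682])
```

Call:
servo_tool:
  increments:
    - [0.1,[-60.9,2.2,0],0.012]
    - [0.1,[-60.9,2.2,0],0.012]
    - [0.1,[-60.9,2.2,0],0.012]
    - [0.1,[-60.9,2.2,0],0.012]
    - [0.1,[-60.9,2.2,0],0.012]
    - [0.1,[-60.9,2.2,0],0.012]
    - [0.1,[-60.9,2.2,0],0.012]
    - [0.1,[-60.9,2.2,0],0.012]
    - [0.1,[-60.9,2.2,0],0.012]
    - [0.1,[-60.9,2.2,0],0.012]
    - [0.1,[-60.9,2.2,0],0.012]
    - [0.1,[-60.9,2.2,0],0.012]

```text
time_s: 42.15
eef_pos: [0.5051, -0.3017, 0.1269]
tool_rot: [-2.268, -2.17, -0.001]
ft_force: [-0.1, 1.1, -0.7]
grip_width: 0.0296
finger_force: 30.0
```

```bash
python3 - <<'E'
from h import *
go(505,-304,14,87.4)
E
```

```text
t 42.15 tcp [505.1, -301.7, 126.9] head 87.5 w 29.6 -> [-0.25, 0.01, 11.29] 0.001
```

Call:
servo_tool:
  increments:
    - [0.1,[-0.1,0,6],0]
    - [0.1,[-0.1,0,10],0]
    - [0.1,[-0.1,0,11.1],0]
    - [0.1,[-0.1,0,11.3],0]
    - [0.1,[-0.1,0,11.3],0]
    - [0.5,[-0.1,0,11.3],0]
    - [0.5,[-0.1,0,11.3],0]
    - [0.5,[-0.1,0,11.3],0]
    - [0.5,[-0.1,0,6],0]
    - [0.5,[-0.1,0,0],0]
    - [0.5,[-0.1,0,-3],0]

```text
time_s: 43.52
eef_pos: [0.5069, -0.3042, 0.1614]
tool_rot: [2.268, 2.168, 0.003]
ft_force: [-1.1, -0.1, -0.9]
grip_width: 0.0439
finger_force: 0.0
```

```bash
python3 - <<'E'
from h import *
im=see(["spindle1","shelf"],"wrist",pmin=.5)
go(420.3,317.5,130,91.9)
E
```

```text
wrist spindle1 0.94 [84.0, 218.0] ([332.1, -295.2], [136.9, 30.6], 88.3, 5982, [0.0337, 0.0527, 0.0545])
wrist spindle1 0.82 [315.0, 218.0] ([506.0, -304.2], [138.4, 28.9], 87.5, 5677, [0.045, 0.0533, 0.0546])
wrist shelf 0.68 [206.0, 196.0] ([417.9, -301.0], [237.3, 178.0], -2.6, 46889, [0.0225, 0.0237, 0.0249])
t 43.675 tcp [506.5, -304.5, 159.7] head 87.4 w 44.2 -> [61.75, -11.44, 2.84] -0.079
```

Call:
servo_tool:
  increments:
    - [0.6,[61.7,-11.4,0],-0.079]
    - [0.6,[61.7,-11.4,0],-0.079]
    - [0.6,[61.7,-11.4,0],-0.079]
    - [0.6,[61.7,-11.4,0],-0.079]
    - [0.6,[61.7,-11.4,0],-0.079]
    - [0.6,[61.7,-11.4,0],-0.079]
    - [0.6,[61.7,-11.4,0],-0.079]
    - [0.6,[61.7,-11.4,0],-0.079]
    - [0.6,[61.7,-11.4,0],-0.079]
    - [0.6,[61.7,-11.4,0],-0.079]
    - [0.6,[61.7,-11.4,0],-0.079]
    - [0.6,[61.7,-11.4,2],-0.079]

```text
time_s: 45.18
eef_pos: [0.4192, 0.3178, 0.1374]
tool_rot: [2.182, 2.26, 0.0]
ft_force: [0.5, 0.6, 0.7]
grip_width: 0.053
finger_force: 0.0
```

```bash
python3 - <<'E'
from h import *
im=see(["spindle1"],"wrist",pmin=.5)
go(420.3,317.5,-11,91.9)
E
```

```text
wrist spindle1 0.85 [314.0, 217.0] ([419.4, 316.3], [138.8, 29.9], -88.4, 5724, [0.0211, 0.0293, 0.0307])
wrist spindle1 0.8 [229.0, 220.0] ([352.3, 318.2], [117.1, 29.4], 82.6, 5230, [0.0195, 0.0293, 0.0307])
wrist spindle1 0.65 [529.0, 166.0] ([611.7, 332.9], [118.4, 91.8], 82.0, 3981, [-0.0006, 0.0006, 0.0017])
t 45.275 tcp [418.3, 314.6, 135.5] head 91.9 w 52.8 -> [0.36, 0.26, 14.65] 0.0
```

Call:
servo_tool:
  increments:
    - [0.6,[0.2,0.1,6],0]
    - [0.6,[0.2,0.1,12],0]
    - [0.6,[0.2,0.1,14.6],0]
    - [0.6,[0.2,0.1,14.6],0]
    - [0.1,[0.2,0.1,14.6],0]
    - [0.1,[0.2,0.1,14.6],0]
    - [0.1,[0.2,0.1,14.6],0]
    - [0.1,[0.2,0.1,14.6],0]
    - [0.1,[0.2,0.1,14.6],0]
    - [0.1,[0.2,0.1,11],0]
    - [0.1,[0.2,0.1,5],0]
    - [0.1,[0.2,0.1,0],0]

```text
time_s: 46.78
eef_pos: [0.4203, 0.3193, 0.1402]
tool_rot: [-2.183, -2.259, -0.001]
ft_force: [0.3, 0.1, -0.6]
grip_width: 0.0294
finger_force: 30.0
```

```bash
python3 - <<'E'
from h import *
go(447,-301.5,140,87.4)
im=see(["spindle1"],"wrist",pmin=.5)
see(["sanding_block"],"side")
E
```

```text
t 46.775 tcp [420.3, 319.3, 140.2] head 92.0 w 29.4 -> [-62.14, 0.55, -0.01] 0.08
wrist spindle1 0.81 [225.0, 227.0] ([350.7, 307.7], [138.4, 29.6], 82.2, 5444, [0.0188, 0.0292, 0.0306])
wrist spindle1 0.56 [317.0, 286.0] ([420.1, 316.6], [138.4, 29.7], -87.8, 16132, [0.1673, 0.1761, 0.1774])
side sanding_block 0.84 [219.0, 347.0] ([604.7, 334.0], [96.2, 47.5], 80.3, 981, [0.0158, 0.0335, 0.0362])
side sanding_block 0.63 [409.0, 170.0] ([206.0, -347.6], [97.4, 45.8], -50.6, 263, [0.0116, 0.0318, 0.0367])
side sanding_block 0.34 [314.0, 307.0] ([420.3, 327.6], [118.3, 26.8], -89.0, 542, [0.1693, 0.1785, 0.1808])
```

Call:
servo_tool:
  increments:
    - [0.1,[-62,0.5,0],0.08]
    - [0.1,[-62,0.5,0],0.08]
    - [0.1,[-62,0.5,0],0.08]
    - [0.1,[-62,0.5,0],0.08]
    - [0.1,[-62,0.5,0],0.08]
    - [0.1,[-62,0.5,0],0.08]
    - [0.1,[-62,0.5,0],0.08]
    - [0.1,[-62,0.5,0],0.08]
    - [0.1,[-62,0.5,0],0.08]
    - [0.1,[-62,0.5,0],0.08]
    - [0.1,[-62,0.5,0],0.08]
    - [0.1,[-62,0.5,0],0.08]

```text
time_s: 48.48
eef_pos: [0.4454, -0.2989, 0.1366]
tool_rot: [-2.269, -2.168, 0.0]
ft_force: [0.2, 0.5, -1.2]
grip_width: 0.0297
finger_force: 30.0
```

```bash
python3 - <<'E'
from h import *
go(447,-299.5,14,87.4)
im=see(["spindle1"],"wrist",pmin=.5)
E
```

```text
t 48.475 tcp [445.4, -298.9, 136.6] head 87.4 w 29.7 -> [-0.07, 0.19, 12.26] -0.0
wrist spindle1 0.87 [153.0, 229.0] ([332.0, -295.3], [137.4, 30.3], 87.8, 6902, [0.0365, 0.053, 0.0545])
wrist spindle1 0.84 [406.0, 225.0] ([505.5, -300.9], [131.8, 30.1], 86.6, 6518, [0.0418, 0.0532, 0.0546])
wrist spindle1 0.66 [315.0, 281.0] ([444.5, -301.4], [137.6, 29.8], 86.9, 16097, [0.1638, 0.1725, 0.1737])
```

Call:
servo_tool:
  increments:
    - [0.1,[0,0.15,6],0]
    - [0.1,[0,0.15,10.5],0]
    - [0.1,[0,0.15,11.7],0]
    - [0.1,[0,0.15,12],0]
    - [0.1,[0,0.15,12],0]
    - [0.45,[0,0.15,12],0]
    - [0.45,[0,0.15,12],0]
    - [0.45,[0,0.15,12],0]
    - [0.45,[0,0.15,7],0]
    - [0.45,[0,0.15,1],0]
    - [0.45,[0,0.15,-2],0]

```text
time_s: 49.95
eef_pos: [0.4491, -0.3002, 0.161]
tool_rot: [2.269, 2.168, 0.003]
ft_force: [0.2, -1.1, -0.5]
grip_width: 0.0394
finger_force: 0.0
```

```bash
python3 - <<'E'
from h import *
im=see(["spindle1"],"wrist",pmin=.5)
go(351,308,150,82.2)
E
```

```text
wrist spindle1 0.84 [316.0, 221.0] ([448.4, -302.7], [137.8, 28.8], 87.0, 5613, [0.0454, 0.0534, 0.0547])
wrist spindle1 0.65 [392.0, 212.0] ([506.0, -294.8], [119.5, 29.9], 87.5, 5613, [0.043, 0.0533, 0.0547])
wrist spindle1 0.58 [159.0, 222.0] ([331.5, -295.3], [137.5, 30.8], 87.8, 5921, [0.0367, 0.053, 0.0546])
t 50.05 tcp [450.1, -300.8, 161.4] head 87.3 w 39.4 -> [60.35, -12.72, 0.9] 0.09
```

Call:
servo_tool:
  increments:
    - [0.6,[40,2,-1],0.09]
    - [0.6,[40,2,-1],0.09]
    - [0.6,[40,2,-1],0.09]
    - [0.6,[40,2,-1],0.09]
    - [0.6,[40,2,-1],0.09]
    - [0.6,[40,2,-1],0.09]
    - [0.6,[60.3,-12.8,-1],0.09]
    - [0.6,[60.3,-12.8,-1],0.09]
    - [0.6,[60.3,-12.8,-1],0.09]
    - [0.6,[60.3,-12.8,-1],0.09]
    - [0.6,[60.3,-12.8,1],0.09]
    - [0.6,[60.3,-12.8,1],0.09]

```text
time_s: 51.55
eef_pos: [0.3459, 0.3085, 0.1466]
tool_rot: [-2.363, -2.071, 0.005]
ft_force: [0.4, -0.9, 0.6]
grip_width: 0.0527
finger_force: 0.0
```

```bash
python3 - <<'E'
from h import *
im=see(["spindle1"],"wrist",pmin=.5)
go(351,308,-11,82.2)
E
```

```text
wrist spindle1 0.91 [326.0, 213.0] ([350.4, 307.6], [137.5, 29.2], 82.4, 5359, [0.0213, 0.0293, 0.0307])
t 51.65 tcp [348.0, 306.4, 147.5] head 82.2 w 53.1 -> [0.24, 0.28, 15.85] -0.001
```

Call:
servo_tool:
  increments:
    - [0.6,[0.1,0.3,6],0]
    - [0.6,[0.1,0.3,12],0]
    - [0.6,[0.1,0.3,15.8],0]
    - [0.6,[0.1,0.3,15.8],0]
    - [0.1,[0.1,0.3,15.8],0]
    - [0.1,[0.1,0.3,15.8],0]
    - [0.1,[0.1,0.3,15.8],0]
    - [0.1,[0.1,0.3,15.8],0]
    - [0.1,[0.1,0.3,15.8],0]
    - [0.1,[0.1,0.3,11],0]
    - [0.1,[0.1,0.3,5],0]
    - [0.1,[0.1,0.3,0],0]

```text
time_s: 53.15
eef_pos: [0.3509, 0.3083, 0.1508]
tool_rot: [-2.367, -2.064, -0.001]
ft_force: [0.4, 0.4, -1.2]
grip_width: 0.0298
finger_force: 30.0
```

```bash
python3 - <<'E'
from h import *
go(440,0,150,87.4); go(389.5,-299,150,87.4)
E
```

```text
t 53.15 tcp [350.9, 308.3, 150.8] head 82.2 w 29.8 -> [-29.33, 13.02, 0.05] -0.091
t 53.15 tcp [350.9, 308.3, 150.8] head 82.2 w 29.8 -> [-59.64, 12.09, 0.02] -0.091
```

Call:
servo_tool:
  increments:
    - [0.1,[-29.3,13,0],-0.091]
    - [0.1,[-29.3,13,0],-0.091]
    - [0.1,[-29.3,13,0],-0.091]
    - [0.1,[-29.3,13,0],-0.091]
    - [0.1,[-29.3,13,0],-0.091]
    - [0.1,[-29.3,13,0],-0.091]
    - [0.1,[-59.6,12.1,0],-0.091]
    - [0.1,[-59.6,12.1,0],-0.091]
    - [0.1,[-59.6,12.1,0],-0.091]
    - [0.1,[-59.6,12.1,0],-0.091]
    - [0.1,[-59.6,12.1,0],-0.091]
    - [0.1,[-59.6,12.1,0],-0.091]

```text
time_s: 54.65
eef_pos: [0.3882, -0.3021, 0.1479]
tool_rot: [2.279, 2.161, -0.003]
ft_force: [0.6, 0.7, -1.7]
grip_width: 0.0298
finger_force: 30.0
```

Call:
servo_tool:
  increments:
    - [0.1,[0,0,0],0]
    - [0.1,[0,0,0],0]

```text
time_s: 54.9
eef_pos: [0.3908, -0.2961, 0.1485]
tool_rot: [2.266, 2.175, 0.001]
ft_force: [-0.1, 0.5, -1.0]
grip_width: 0.0295
finger_force: 30.0
```

```bash
python3 - <<'E'
from h import *
im=see(["spindle1"],"wrist",pmin=.5)
go(389.5,-299,14,87.4)
E
```

```text
wrist spindle1 0.98 [314.0, 283.0] ([390.1, -297.1], [137.3, 29.9], 87.7, 16638, [0.1772, 0.1862, 0.1874])
wrist spindle1 0.83 [399.0, 222.0] ([448.3, -296.0], [124.5, 30.1], 87.1, 5928, [0.0419, 0.0533, 0.0546])
wrist spindle1 0.83 [477.0, 224.0] ([505.4, -304.1], [137.7, 30.2], 88.0, 6349, [0.0365, 0.0529, 0.0545])
wrist spindle1 0.6 [231.0, 222.0] ([331.5, -290.9], [129.2, 30.0], 87.9, 6015, [0.0427, 0.0533, 0.0547])
t 55.0 tcp [390.6, -296.5, 148.4] head 87.6 w 29.5 -> [-0.25, -0.11, 13.43] 0.004
```

Call:
servo_tool:
  increments:
    - [0.1,[-0.2,0,6],0]
    - [0.1,[-0.2,0,11.5],0]
    - [0.1,[-0.2,0,13],0]
    - [0.1,[-0.2,0,13.3],0]
    - [0.1,[-0.2,0,13.3],0]
    - [0.44,[-0.2,0,13.3],0]
    - [0.44,[-0.2,0,13.3],0]
    - [0.44,[-0.2,0,13.3],0]
    - [0.44,[-0.2,0,8],0]
    - [0.44,[-0.2,0,2],0]
    - [0.44,[-0.2,0,-3],0]
    - [0.44,[-0.2,0,-3],0]

```text
time_s: 56.5
eef_pos: [0.3921, -0.3011, 0.1813]
tool_rot: [2.266, 2.165, 0.003]
ft_force: [-0.9, -0.3, -0.6]
grip_width: 0.0388
finger_force: 0.0
```

```bash
python3 - <<'E'
from h import *
im=see(["spindle1","shelf"],"wrist",pmin=.4)
im=see(["sanding_block","pad","glue_bottle","blank","tail_knob"],"side","pics/s11.png")
P,u,v=cloud(im); k=(abs(P[:,0]-.655)<.06)&(abs(P[:,1]-.128)<.05)
print("knob",fit(P[k],.13,.14),"tail",fit(P[k],.085,.096))
s=read_state(); print(s["time_s"],s["eef_pos"])
E
```

```text
wrist spindle1 0.96 [313.0, 208.0] ([389.6, -300.6], [138.2, 28.5], 87.3, 4911, [0.0452, 0.0534, 0.0547])
wrist spindle1 0.94 [239.0, 209.0] ([331.8, -294.0], [134.9, 29.0], 87.9, 5111, [0.0439, 0.0533, 0.0547])
wrist spindle1 0.86 [459.0, 206.0] ([505.5, -304.5], [137.4, 29.5], 87.4, 5117, [0.0378, 0.053, 0.0545])
wrist spindle1 0.62 [388.0, 209.0] ([447.5, -301.1], [134.0, 29.2], 86.9, 5075, [0.0438, 0.0532, 0.0547])
side sanding_block 0.87 [408.0, 170.0] ([206.1, -349.0], [96.4, 48.0], -48.5, 279, [0.009, 0.0314, 0.037])
side sanding_block 0.72 [300.0, 207.0] ([500.7, -128.7], [71.0, 37.3], -27.5, 223, [0.0079, 0.0239, 0.0273])
side sanding_block 0.66 [338.0, 185.0] ([417.5, -295.8], [234.3, 176.0], -2.0, 1256, [0.013, 0.024, 0.0267])
side glue_bottle 0.74 [251.0, 399.0] ([507.2, 469.9], [27.2, 26.3], 9.6, 280, [0.0234, 0.1205, 0.1892])
side blank 0.77 [242.0, 224.0] ([640.3, 21.9], [100.8, 29.2], 84.3, 325, [0.0684, 0.0844, 0.0868])
side tail_knob 0.77 [218.0, 252.0] ([650.7, 131.0], [20.8, 11.5], 22.5, 59, [0.0424, 0.0845, 0.1267])
side tail_knob 0.44 [328.0, 167.0] ([447.6, -297.6], [130.7, 26.7], 87.2, 188, [0.0435, 0.0535, 0.0564])
knob ([653.6, 126.4], [20.2, 19.6], 0.7, 66, [-0.0004, 0.0426, 0.1165]) tail ([652.0, 112.0], [69.4, 68.9], 84.2, 400, [-0.0004, 0.0426, 0.1165])
56.95 [ 0.38952324 -0.29978538  0.17719247]
```

View pics/s11.png

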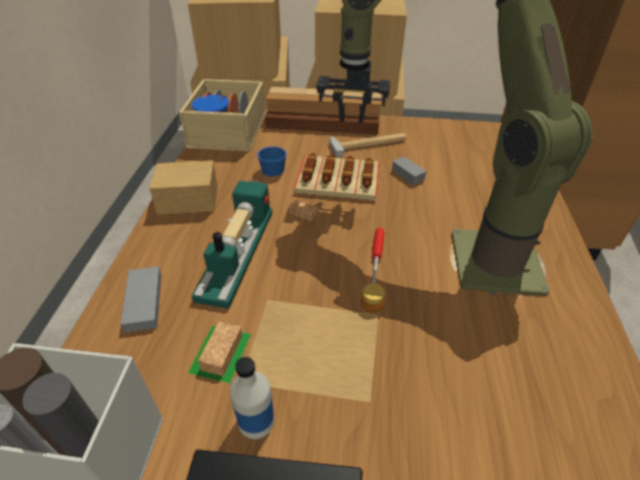

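The side view shows the four spindles in their four bays at (340,173), the blank in the lathe at (238,224), the cork block in the middle of the pad at (220,348), and the bottle upright at (253,400). Everything is in place, so I'll hand in.

```bash
python3 -c "
from bench import robot
print(robot.job_done())"
```

```text
the job is handed in; nothing more can be done
None
```

The job is handed in, with no verdict returned. The last camera check showed the blank mounted with the tailstock home, all four spindles in their own bays, the cork block on the pad and the bottle upright, at about 57 s of the 192 s allowed.

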